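Fit the tension spring of the lathe's belt idler

ROBOT

A 6-joint arm with a two-finger parallel gripper is mounted at the origin on the work surface. World frame = base frame: x ahead of the robot, y to its left, z up, the work surface at z = 0. Lengths are in mm, angles in degrees, forces in N, time in s.
With the tool pointing down it reaches from about 350 to 975 mm from the base axis. Payload 7.1 kg.
Tool frame: the origin (TCP) lies midway between the tips of the shut fingers; the grasp point (between the pads) lies 19 mm behind it; y points along the fingers, x is the direction in which the jaws open and shut, and the axes are right-handed (so a half turn about y gives the same grasp; the last joint's range is limited). The gripper opens to 88 mm and grips with 3 to 60 N. Pads are 20 mm wide; open, the fingers measure 115 mm over their backs; the gripper's body (75 mm by 178 mm) begins 61 mm behind the grasp point.
Start: joints at [-65.317, 24.242, 93.386, -0, 62.372, -1.089], TCP at [271.755, -562.809, 222.675] pointing down, gripper open.
Joint ranges: [-172.04, 172.04], [-51.8, 120.97], [4.93, 147.93], [-75.15, 255.16], [6.16, 154.13], [-145.62, 145.62]. Speed limits (degrees/s): [136.94, 136.94, 172.46, 180, 180, 180].

INTERFACE

Orientations are given as [roll, pitch, yaw] about the fixed x, y, z axes, in that order (R = Rz(yaw) Ry(pitch) Rx(roll)).
In Python, from bench import * gives the robot as it stands.
- The arm moves only by the tool step_arm, never from a script. Its argument "commands" is a list of rows, each an object with "travel": the shift along the tool's x, y, z in cm, a list of three; "roll": the turn about the tool's y in rad; "grip": the closure, from 0 (fully open) to 1 (shut). A call has 1 to 12 rows; each row is the pose to reach, as a shift and turn from the pose measured when the call began, along the tool's axes at that moment; what a row does not reach only later rows make up. A row lasts 1/8 s, in which the tool goes at most 62.5 mm and 10.7 degrees, less where a joint would pass 70% of its speed; a pose out of reach is approached as far as the arm can. A call with a gripper value outside its range is refused whole. The fingers move at their own pace and stop on an object; "newtons" is the grip in N (left out, the last holds). Time passes only in rows, so rows that repeat a pose let the fingers close. It gives the time, the measured TCP pose, the force and the opening at its end, in the units of the state.
- get_state(): the state, without advancing time (a new reading comes with each control period).
- capture(name): name is "scene" or "top" or "wrist"; returns a dict with "img" (400x640x3 uint8, red, green, blue), "fovy" (degrees; the focal length in pixels is half the picture's height over the tangent of half this angle, whatever the lens; pixels are square), "cx", "cy" (the principal point, pixels), "k1" (the pictures are not rectified: a ray, as slopes to the right and down, at radius r is drawn at 1 + k1 r^2 times it, then the intrinsics apply), "position" and "orientation" of the camera in the world; the wrist camera has in their place "tool_from_camera" (4x4, takes a point from camera to tool coordinates, whose origin is the TCP and whose axes are the tool frame's). Camera axes: x right, y down, z forward; pixel columns grow to the right and rows downward; lengths in mm; the calibration is good to about 2 mm. A picture is of the moment at which its call begins: read the wrist's pose just before it. There is no depth.
- close_job(): hands the job in, once; it reports no verdict.
The state is a dict: "clock": time; "qpos": joint angles; "joint_vel": joint speeds; "tau": joint torques, N m; "position": TCP position; "orientation": TCP orientation; "force": force on the tool from outside, world axes, zero at the start; "wrist_torque": the same for the moment, N m; "grip_width": finger opening in mm.
Only numpy, scipy, OpenCV 4.12 (cv2) and the standard library are available. Lean on these libraries where they do the work, as an engineer would, in place of code of your own. Each camera call takes 0.05 s, during which the arm holds its last target.

TASK

Fit the new tension spring to the lathe's belt idler unit: drop its bent hook all the way through the hole in the tab on the lever's tail, then stretch the spring and slip its eye over the head of the brass anchor post so that it sits in the post's groove and holds the lever against its stop. Feel for the hole with light pressure, pull the spring no further than it takes to clear the post's head, let go, and leave the other things on the bench where they are.

Things in the scene. Friction and masses are not known exactly. Their poses are not given: they have to be found in the camera images.
- spring: tension spring, dark coil 18 mm across, with a square aluminium plug (18 x 18 mm, 20 mm along the spring) at each end, gripped from above across its upright sides; 0.09 kg. Lies level on the blank, hook hanging down over the blank's end. Origin: middle of the hook-end plug's underside, 9 mm below the centre line; x from hook end to eye end, z up; eye-end plug centred at x = 70 mm when slack
- hook_tip (a point): lowest point of the spring's hook; axes as spring. A 5 mm round rod runs from the hook-end plug along the centre line to 30 mm before the plug's centre and there turns straight down into the hook, whose round tip is 18 mm below the centre line. Fully home, the rod lies on the tab
- eye (a point): centre of the round eye at the spring's other end: a flat level ring of 5 mm wire, 17 mm inside and 27 mm outside, on the spring's centre line, 30 mm beyond the centre of the eye-end plug. Between plug and eye is a collar 26 mm wide, its near face 11.5 mm from the plug's centre, that fingers on the plug can pull against; axes as spring (the spring does not bend)
- eye_end (a joint): stretch of the spring in m, 0 slack; straight from hook pin to eye centre is 130 mm plus this. It pulls with 2 N as soon as it opens and 0.15 N more per mm. Beyond 44 mm it is overstretched and spoilt
- unit: belt idler unit screwed to the bench: grey plate 190 x 290 x 10 mm, 40 mm flange on its +x edge; origin centre of underside. A red lever turns on an upright pivot at x = 20, y = 85 mm; its +x arm carries a black pulley (62 mm across, top at z = 64 mm), its tail points to -x with the spring tab at the end. The anchor post stands about 162 mm towards -y from the hole
- lever (a joint): angle of the lever in rad: 0 against its stop (tail square to -x of the unit), growing as the tail swings away from the anchor post, up to 0.6. It turns stiffly (about 1.6 N at the hole) and stays where left; the stretched spring draws it to 0
- tab_mid (a point): on the upper face of the bright steel tab (20 wide, 6 thick, face 34 mm above the bench), 64 mm from the lever's pivot: centre of its 8 mm through hole if the tab is clamped in mid-slot. x along the lever to the pivot, z up. The tab is clamped up to 10 mm nearer to or farther from the pivot, so the true hole is that far off along x. Below the tab 18 mm are free
- post (a point): brass anchor post: point on its upright axis at mid-groove, 36.5 mm above the bench, z up. Stem 7 mm thick; groove from 3 mm below to 6 mm above this point, then a cone-topped head 13 mm across (top 10.7 mm above this point); below the groove a 15 mm collar on a steel block 30 x 34 mm (top 14.5 mm below this point), clamped up to 4 mm either way towards or from the lever
- blank: hardwood turning blank 160 x 52 x 40 mm lying flat, the spring on top of it; origin centre of underside, x along its length
- bowl: small dark wooden bowl, 130 mm across, 55 mm high; bystander
- gouge: turning gouge with wooden handle, 445 mm long, lying; bystander
- spanner: steel spanner 170 mm long, lying; bystander
- spare_pulley: aluminium V-belt pulley 64 mm across, 30 mm high; bystander
- wax: low yellow wax tin 72 mm across, 55 mm high; bystander
- screwdriver: screwdriver with blue handle, 190 mm, lying; bystander
- pen_blank: dark square wooden stick 130 x 20 x 20 mm, lying; bystander

How it is judged (in metres and radians):
On the way, in this order (a step that is already met when the one before it is completed fails the run):
1. the hook is through the tab's hole, the spring still slack (x of hook_tip in the frame of tab_mid between -0.0135 and 0.0135 m and y of hook_tip in the frame of tab_mid between -0.006 and 0.006 m and z of hook_tip in the frame of tab_mid below -0.009 m and value of joint eye_end below 0.006 m), for 0.2 s.
2. with the hook still in the hole the spring is stretched and has drawn the lever to its stop (x of hook_tip in the frame of tab_mid between -0.0135 and 0.0135 m and y of hook_tip in the frame of tab_mid between -0.006 and 0.006 m and z of hook_tip in the frame of tab_mid below -0.009 m and value of joint eye_end above 0.015 m and value of joint lever below 0.04 rad), for 0.2 s.
At the end, for the whole second after the job is handed in: hook pin through the tab's hole (tip more than 9 mm below the tab's upper face), eye round the post in its groove (eye centre within 7.5 mm of the post's axis and 5 mm of the groove's mid-height), spring stretched by more than 15 mm, lever within 0.04 rad of its stop, spring at rest and let go (all of step 2 and horizontal distance between eye and post below 0.0075 m and z of eye in the frame of post between -0.005 and 0.005 m and linear speed of spring below 0.02 m/s); the robot touches nothing.
It fails at once if the spring is stretched beyond 44 mm (value of joint eye_end above 0.044 m).
It fails at once if the spring is pressed on the idler unit with more than 12 N while its hook is not in the hole (contact force between spring and unit above 12 N and z of hook_tip in the frame of tab_mid above -0.003 m).
It fails at once if the eye is pressed on top of the post's head with more than 20 N (contact force between spring and anchor above 20 N and z of eye in the frame of post above 0.007 m).
It fails at once if the gripper presses on the idler unit with more than 25 N (contact force between the fingers and unit above 25 N).
It fails at once if one of the bystanders is moved by more than 30 mm (distance of any of bowl, gouge, spanner, spare_pulley, wax, screwdriver, pen_blank from where it was at the start of the episode above 0.03 m).
It also fails if it takes over 72 s, if anything falls off the work surface, if the arm or the gripper's body presses on something with over 40 N, if the wrist force passes 120 N, or if a joint passes its speed limit or range.

## Working session

There is one attempt and no reset: what is moved stays moved. The work goes in short steps, Python scripts to look and compute and a tool call to move; the robot and the scene stay as the last step left them, time stands still between calls to the robot, and variables do not carry over. Pictures are saved under pics/ and viewed, and the job is handed in when it is done.

Besides the shell and the picture viewer there is one more tool, called after "Emit:" by a JSON object that holds its "op" and its "data". step_arm: Moves the arm, as the interface text tells. Its arguments: {"type":"object","properties":{"commands":{"type":"array","items":{"type":"object","properties":{"travel":{"type":"array","items":{"type":"number"}},"roll":{"type":"number"},"grip":{"type":"number"}}}},"newtons":{"type":"number"}},"required":["commands"]}

```bash
ls; mkdir -p pics
python3 - <<'E'
from bench import *
import cv2
print(get_state())
for n in ("scene","top","wrist"):
    c=capture(n); cv2.imwrite(f"pics/{n}0.png",c["img"][:,:,::-1])
    print({k:v for k,v in c.items() if k!="img"})
E
```

```text
pics
{'clock': 0.0, 'qpos': array([-6.53158860e+01,  2.42831576e+01,  9.34315923e+01, -7.94484360e-05,
        6.23700919e+01, -1.09074730e+00]), 'joint_vel': array([ 0.0352872 ,  0.11256843, -0.04348248, -0.03767526,  0.06171354,
       -0.01105222]), 'tau': array([ 5.63159501e-04, -5.44628906e+01, -2.73664856e+01,  6.43870141e-02,
        2.26135313e-02, -9.95962660e-05]), 'position': array([ 271.54644805, -562.32153858,  221.91446532]), 'orientation': array([-8.99984553e+01,  8.48276898e-02, -6.42251006e+01]), 'force': array([-0.07045957,  0.32347721, -0.70467847]), 'wrist_torque': array([-0.00987687,  0.05543279, -0.02976132]), 'grip_width': 87.9542654161841}
{'fovy': 42.32985438475817, 'cx': 313.23148854788894, 'cy': 193.34674000180078, 'k1': -0.03395663683156859, 'position': array([1386.50667996,  715.24681978, 1410.52350193]), 'orientation': array([-1.39685179e+02, -1.13971554e-01,  1.31344968e+02])}
{'fovy': 57.85322697769776, 'cx': 315.4147165248458, 'cy': 205.15848930808127, 'k1': 0.024570365032786447, 'position': array([ 452.78648073,  -37.25507634, 1046.99660422]), 'orientation': array([-176.68281354,   -0.90411407,  -90.10047206])}
{'fovy': 61.8969333527312, 'cx': 314.8615281500845, 'cy': 200.2466534102237, 'k1': -0.056757046423499484, 'tool_from_camera': array([[ 9.99999932e-01, -1.90125780e-05, -3.69402855e-04,
        -7.03635319e-01],
       [ 3.48028978e-04, -2.89891160e-01,  9.57059556e-01,
        -1.62404806e+02],
       [-1.25282791e-04, -9.57059619e-01, -2.89891133e-01,
         7.95592849e+01],
       [ 0.00000000e+00,  0.00000000e+00,  0.00000000e+00,
         1.00000000e+00]])}
```

View pics/top0.png

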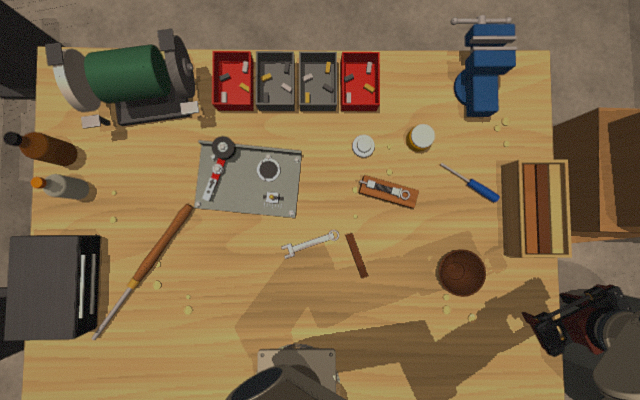

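View pics/scene0.png

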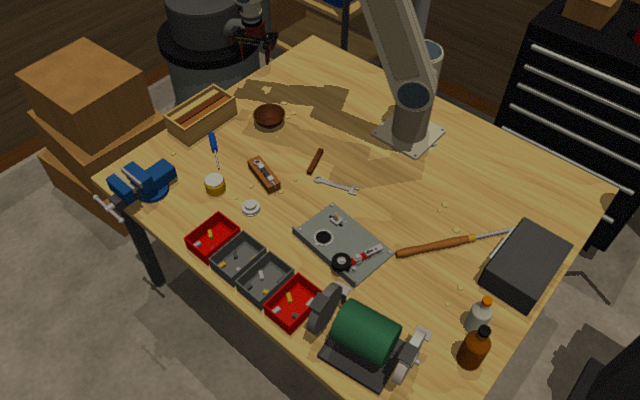

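View pics/wrist0.png

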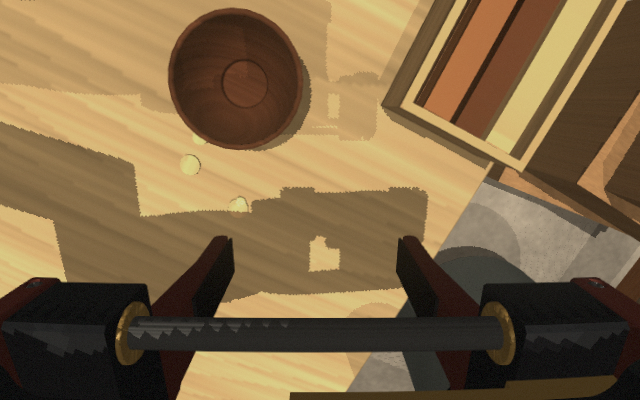

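The top view shows the unit at about (250,180), lever tail near (210,195), post near (273,198) and the blank with the spring near (388,191). I'll zoom in on these.

```bash
cat > h.py <<'E'
from bench import *
import cv2, numpy as np
from scipy.spatial.transform import Rotation as R
def pose(s=None):
    s=s or get_state()
    T=np.eye(4);T[:3,:3]=R.from_euler('xyz',s['orientation'],degrees=True).as_matrix();T[:3,3]=s['position'];return T
def cam(name):
    s=get_state(); c=capture(name)
    if name=='wrist': c['T']=pose(s)@c['tool_from_camera']
    else:
        T=np.eye(4);T[:3,:3]=R.from_euler('xyz',c['orientation'],degrees=True).as_matrix();T[:3,3]=c['position'];c['T']=T
    c['f']=200/np.tan(np.radians(c['fovy']/2)); return c
def K(c):
    return np.array([[c['f'],0,c['cx']],[0,c['f'],c['cy']],[0,0,1]]),np.array([c['k1'],0,0,0.])
def ray(c,u,v):
    k,d=K(c); p=cv2.undistortPoints(np.array([[[u,v]]],float),k,d)[0,0]
    return c['T'][:3,3], c['T'][:3,:3]@np.array([p[0],p[1],1])
def onz(c,u,v,z):
    o,d=ray(c,u,v); return o+d*(z-o[2])/d[2]
def proj(c,P):
    k,d=K(c);Ti=np.linalg.inv(c['T'])
    return cv2.projectPoints(np.atleast_2d(np.array(P,float)),cv2.Rodrigues(Ti[:3,:3])[0],Ti[:3,3],k,d)[0][:,0]
def save(c,name,x=0,y=0,w=640,h=400,s=1):
    im=c['img'][y:y+h,x:x+w,::-1]
    cv2.imwrite('pics/'+name,cv2.resize(im,None,fx=s,fy=s,interpolation=cv2.INTER_CUBIC))
E
python3 - <<'E'
from h import *
c=cam('top')
save(c,'topz.png',190,120,250,110,3.2)
for u,v in [(213,193),(273,198),(363,188),(405,194),(222,147)]: print(u,v,onz(c,u,v,40).round())
E
```

```text
213 193 [545. 231.  40.]
273 198 [531.  65.  40.]
363 188 [ 559. -187.   40.]
405 194 [ 542. -304.   40.]
222 147 [674. 208.  40.]
```

View pics/topz.png

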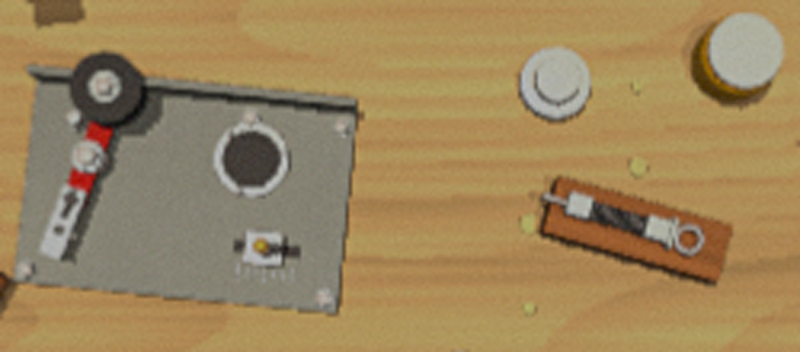

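```bash
cat >> h.py <<'E'
def plan(x=None,y=None,z=None,yaw=None):
    "shift in tool cm, roll rad to reach the world target"
    T=pose(); p=T[:3,3].copy()
    for i,v in enumerate((x,y,z)):
        if v is not None:p[i]=v
    sh=T[:3,:3].T@(p-T[:3,3])/10
    y0=get_state()['orientation'][2]
    r=0 if yaw is None else -np.radians(yaw-y0)
    print('travel',sh.round(3),'roll',round(r,4),'rows',np.linalg.norm(sh)/6.25,abs(r)/.1867)
E
python3 - <<'E'
from h import *
plan(560,-240,230,-16)
E
```

```text
travel [-16.506  -0.765  39.992] roll -0.8417 rows 6.923403715283151 4.508556720808173
```

Emit:
{"op": "step_arm", "data": {"commands": [{"travel": [-2,-0.1,5],"roll": -0.1,"grip": 0.5},{"travel": [-4,-0.2,10],"roll": -0.25,"grip": 0.5},{"travel": [-6,-0.3,15],"roll": -0.4,"grip": 0.5},{"travel": [-8,-0.4,20],"roll": -0.55,"grip": 0.5},{"travel": [-10,-0.5,25],"roll": -0.7,"grip": 0.5},{"travel": [-12.5,-0.6,30],"roll": -0.84,"grip": 0.5},{"travel": [-14.5,-0.7,35],"roll": -0.84,"grip": 0.5},{"travel": [-16.5,-0.77,40],"roll": -0.84,"grip": 0.5},{"travel": [-16.5,-0.77,40],"roll": -0.84,"grip": 0.5},{"travel": [-16.5,-0.77,40],"roll": -0.84,"grip": 0.5}]}}

```text
clock: 1.45
position: [559.6, -240.1, 229.7]
orientation: [-90.0, 0.1, -16.1]
force: [-0.4, -0.8, -0.2]
grip_width: 44.2
```

Run:
```python
from h import *
c=cam('wrist'); save(c,'w1.png'); print(get_state()['position'],get_state()['orientation'])
```

```text
[ 559.29940379 -240.61042827  229.80206849] [-8.99714285e+01  7.96290785e-02 -1.61273201e+01]
```

View pics/w1.png

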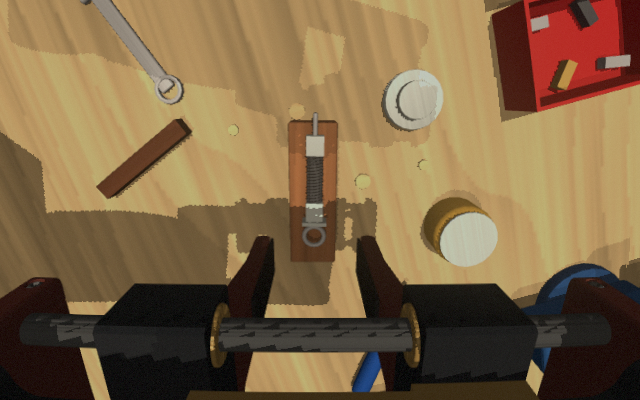

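The spring lies nearly vertical in the picture: rod end at (316,113), hook plug at (315,146), eye at (314,235). I'll refine this with masks.

Run:
```python
from h import *
c=cam('wrist'); save(c,'w1z.png',275,95,80,170,3.5)
a=onz(c,316,114,49); e=onz(c,314.5,235,49); p=onz(c,315.7,146,58)
print(a,e,p, np.linalg.norm(a-e)); d=e-a; print(np.degrees(np.arctan2(d[1],d[0])))
```

```text
[ 577.90907026 -176.69231108   49.        ] [ 540.17665338 -301.58058349   49.        ] [ 569.07915555 -206.21776233   58.        ] 130.4638489022128
-106.8111094943211
```

View pics/w1z.png

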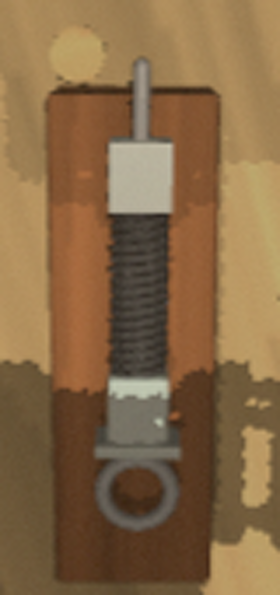

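Run:
```python
from h import *
plan(538,95,210,-5)
```

```text
travel [-11.386   2.02   31.674] roll -0.1949 rows 5.395107661794539 1.0441523909738906
```

Emit:
{"op": "step_arm", "data": {"commands": [{"travel": [-2,0.4,5.4],"roll": -0.1,"grip": 0.5},{"travel": [-4,0.8,11],"roll": -0.195,"grip": 0.5},{"travel": [-6,1.2,16.5],"roll": -0.195,"grip": 0.5},{"travel": [-8,1.6,22],"roll": -0.195,"grip": 0.5},{"travel": [-10,2,27.5],"roll": -0.195,"grip": 0.5},{"travel": [-11.4,2,31.7],"roll": -0.195,"grip": 0.5},{"travel": [-11.4,2,31.7],"roll": -0.195,"grip": 0.5},{"travel": [-11.4,2,31.7],"roll": -0.195,"grip": 0.5},{"travel": [-11.4,2,31.7],"roll": -0.195,"grip": 0.5}]}}

```text
clock: 2.68
position: [538.1, 93.6, 210.2]
orientation: [-90.0, 0.1, -5.1]
force: [0.2, 0.0, -0.2]
grip_width: 43.7
```

Run:
```python
from h import *
c=cam('wrist'); save(c,'w2.png'); 
import pickle; pickle.dump(c,open('w2.pkl','wb'))
print(get_state()['position'],get_state()['orientation'])
```

```text
[538.0696282   93.74371989 210.21421758] [-8.99665347e+01  6.51352234e-02 -5.12182328e+00]
```

View pics/w2.png

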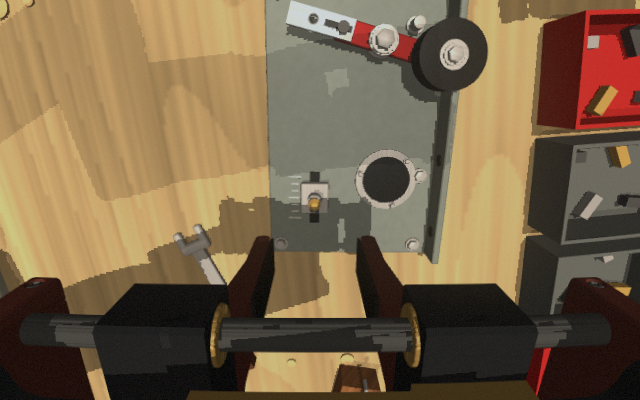

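Run:
```python
from h import *
import pickle
c=pickle.load(open('w2.pkl','rb'))
save(c,'w2a.png',280,0,130,70,6); save(c,'w2b.png',285,165,60,65,8)
```

```text
(no output)
```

View pics/w2a.png

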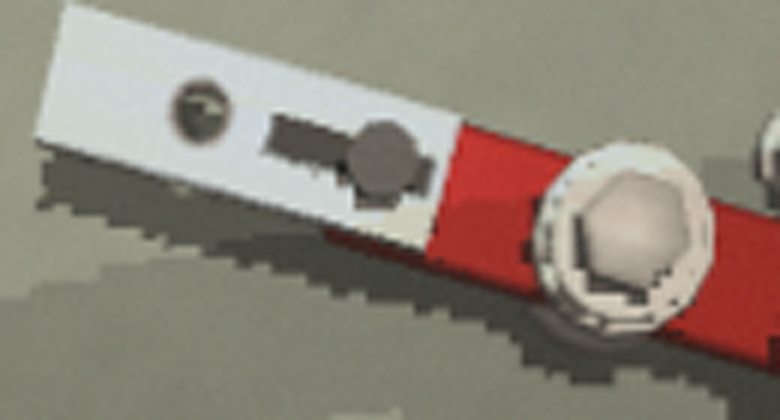

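View pics/w2b.png

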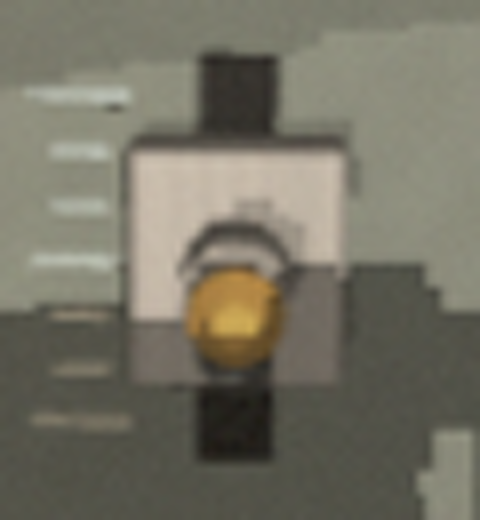

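Run:
```python
from h import *
import pickle
c=pickle.load(open('w2.pkl','rb'))
h=onz(c,313.3,18.5,34);p=onz(c,314.5,204.6,43);b=onz(c,314.7,197.7,22);pv=onz(c,386.5,38,45)
print(h,p,b,pv,np.linalg.norm((h-pv)[:2]),np.linalg.norm((h-p)[:2]))
d=pv-h; print(np.degrees(np.arctan2(d[1],d[0])))
# plate corners from edges
for u,v in [(265,237),(439,258)]: print(onz(c,u,v,10))
plan(545,215,200,-5)
```

```text
[549.49734827 246.73669291  34.        ] [534.70246886  69.79607072  43.        ] [534.96356799  71.07929171  22.        ] [614.0803325  222.46898872  45.        ] 68.99190763175122 177.55808131063858
-20.59421351850551
[472.00126932  24.75566232  10.        ]
[677.53762696 -21.40309235  10.        ]
travel [-0.391  1.029 12.138] roll -0.0021 rows 1.9501266920163025 0.011388416862072358
```

Emit:
{"op": "step_arm", "data": {"commands": [{"travel": [-0.2,0.5,5],"roll": 0,"grip": 0.5},{"travel": [-0.4,1,10],"roll": 0,"grip": 0.5},{"travel": [-0.4,1,12],"roll": 0,"grip": 0.5},{"travel": [-0.4,1,12],"roll": 0,"grip": 0.5},{"travel": [-0.4,1,12],"roll": 0,"grip": 0.5}]}}

```text
clock: 3.35
position: [544.8, 212.3, 200.3]
orientation: [-90.0, 0.1, -5.2]
force: [0.7, 0.2, -1.0]
grip_width: 43.8
```

Run:
```python
from h import *
c=cam('wrist'); save(c,'w3.png'); save(c,'w3z.png',270,110,160,100,5)
import pickle; pickle.dump(c,open('w3.pkl','wb'))
print(proj(c,[[549.5,246.7,34]]))
```

```text
[[317.4014462  147.85727559]]
```

View pics/w3z.png

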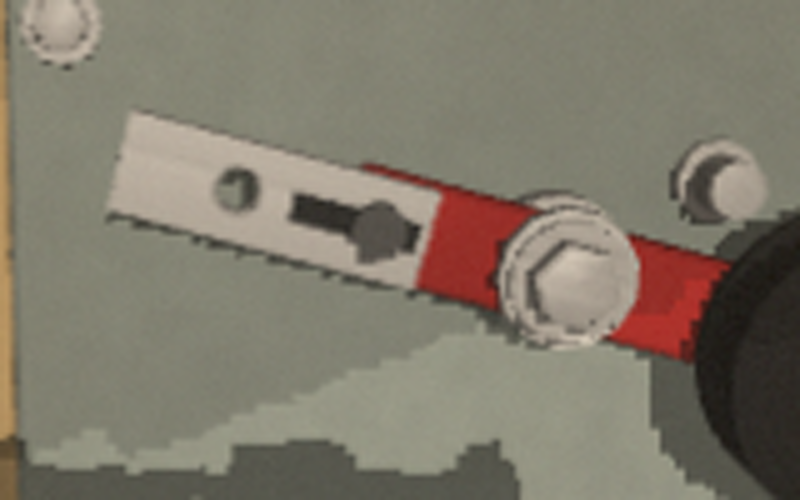

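Run:
```python
from h import *
plan(569,-206,100,-16.8)
```

```text
travel [  6.212  10.021 -41.426] roll 0.2025 rows 6.891389059252134 1.084538361220336
```

Emit:
{"op": "step_arm", "data": {"commands": [{"travel": [0.9,0,-6],"roll": 0.03,"grip": 0.5},{"travel": [1.8,0,-12],"roll": 0.06,"grip": 0.5},{"travel": [2.7,0,-18],"roll": 0.1,"grip": 0.5},{"travel": [3.6,0.5,-24],"roll": 0.13,"grip": 0.5},{"travel": [4.5,2,-30],"roll": 0.17,"grip": 0.5},{"travel": [5.4,4.5,-35],"roll": 0.2,"grip": 0.5},{"travel": [6.2,7.5,-39],"roll": 0.2025,"grip": 0.5},{"travel": [6.21,9.5,-41.4],"roll": 0.2025,"grip": 0.5},{"travel": [6.21,10,-41.43],"roll": 0.2025,"grip": 0.5},{"travel": [6.21,10,-41.43],"roll": 0.2025,"grip": 0.5},{"travel": [6.21,10,-41.43],"roll": 0.2025,"grip": 0.5}]}}

```text
clock: 4.78
position: [569.5, -205.5, 101.2]
orientation: [-90.0, -0.0, -16.8]
force: [-0.7, 0.7, 0.5]
grip_width: 44.0
```

Run:
```python
from h import *
c=cam('wrist'); save(c,'w4.png',160,60,320,300,2)
print(proj(c,[[569.1,-205.9,58]]),get_state()['position'])
plan(569,-206,43,-16.8)
```

```text
[[315.41714782 226.86271865]] [ 569.54013493 -205.43045869  101.27300155]
travel [-0.036  5.827 -0.069] roll 0.001 rows 0.9324526053850135 0.005378787556086217
```

View pics/w4.png

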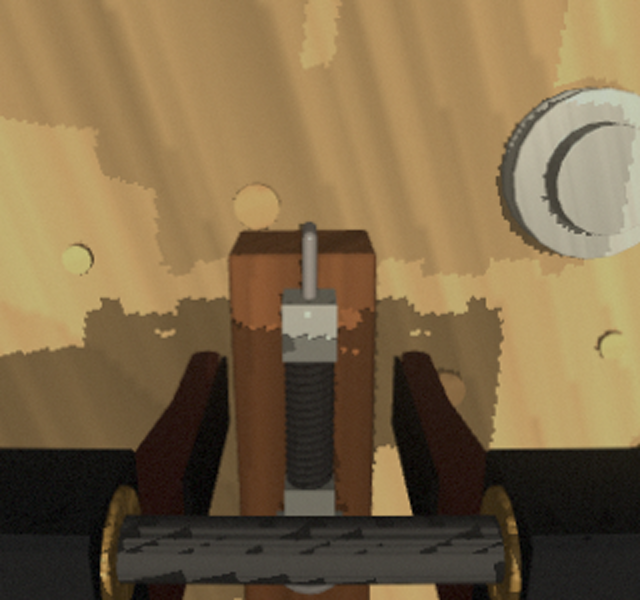

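Emit:
{"op": "step_arm", "data": {"commands": [{"travel": [-0.03,3,-0.07],"roll": 0,"grip": 0.5},{"travel": [-0.03,5,-0.07],"roll": 0,"grip": 0.5},{"travel": [-0.03,5.8,-0.07],"roll": 0,"grip": 0.5},{"travel": [-0.03,5.83,-0.07],"roll": 0,"grip": 0.6},{"travel": [-0.03,5.83,-0.07],"roll": 0,"grip": 0.8},{"travel": [-0.03,5.83,-0.07],"roll": 0,"grip": 1},{"travel": [-0.03,5.83,-0.07],"roll": 0,"grip": 1},{"travel": [-0.03,5.83,-0.07],"roll": 0,"grip": 1},{"travel": [-0.03,5.83,-0.07],"roll": 0,"grip": 1}], "newtons": 25}}

```text
clock: 5.95
position: [569.5, -206.2, 43.6]
orientation: [-90.0, -0.1, -16.7]
force: [-0.5, -0.0, 6.7]
grip_width: 18.1
```

Run:
```python
from h import *
print(get_state())
```

```text
{'clock': 5.95, 'qpos': array([-2.10298112e+01,  3.66617032e+01,  1.01044294e+02, -6.93710559e-03,
        4.22237524e+01, -4.27617346e+00]), 'joint_vel': array([-0.01650707, -0.00208417,  0.01502803, -0.01471972,  0.0123728 ,
       -0.02250257]), 'tau': array([-6.43131207e-02, -5.46854568e+01, -1.76916540e+01,  4.94437886e-02,
       -2.35649301e-01,  1.45702134e-02]), 'position': array([ 569.50584878, -206.23067808,   43.62718562]), 'orientation': array([-9.00098933e+01, -6.97061974e-02, -1.67484974e+01]), 'force': array([-5.25799643e-01, -6.13142250e-03,  6.68236050e+00]), 'wrist_torque': array([0.03457898, 0.06688466, 0.02128884]), 'grip_width': 18.09861698846368}
```

Emit:
{"op": "step_arm", "data": {"commands": [{"travel": [0,-1.5,0],"roll": 0,"grip": 1},{"travel": [0,-4,0],"roll": 0,"grip": 1},{"travel": [0,-7,0],"roll": 0,"grip": 1},{"travel": [0,-7,0],"roll": 0,"grip": 1},{"travel": [0,-7,0],"roll": 0,"grip": 1}]}}

```text
clock: 6.58
position: [569.0, -206.0, 113.3]
orientation: [-90.0, -0.0, -16.7]
force: [-1.2, -0.1, -1.4]
grip_width: 17.9
```

Run:
```python
from h import *
c=cam('wrist'); save(c,'w5.png',200,100,240,220,3)
T=pose();print(get_state()['position'],get_state()['force'])
import pickle; pickle.dump(c,open('w5.pkl','wb'))
plan(547,216,115,-4.8)
```

```text
[ 568.6654468  -205.89817688  112.7255948 ] [-0.13839292  0.52876342 -1.5287922 ]
travel [-14.23   -0.226  39.777] roll -0.2085 rows 6.759363495009755 1.1165640938408286
```

View pics/w5.png

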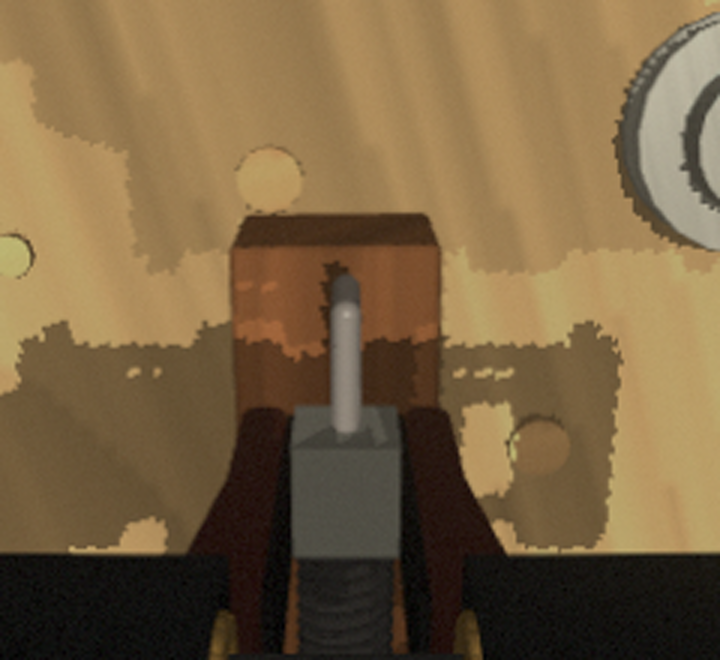

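Run:
```python
from h import *
import pickle
c=pickle.load(open('w5.pkl','rb'))
k,d=K(c);Ti=np.linalg.inv(c['tool_from_camera'])
P=np.array([[0,-5.4,30],[0,-5.4,32.5],[0,-2.9,32.5],[0,12.6,30],[0,10,32.5],[-9,-14.4,10],[9,-14.4,10],[-9,-14.4,-10],[9,-14.4,-10.]])
q=cv2.projectPoints(P,cv2.Rodrigues(Ti[:3,:3])[0],Ti[:3,3],k,d)[0][:,0]
print(((q-[200,100])*3).round(0))
```

```text
[[348. 316.]
 [348. 301.]
 [348. 297.]
 [348. 286.]
 [348. 276.]
 [292. 450.]
 [403. 450.]
 [294. 558.]
 [401. 558.]]
```

Run:
```python
from h import *
plan(547.4,216.7,115,-4.8)
```

```text
travel [-14.211  -0.226  39.855] roll -0.2085 rows 6.770223960901307 1.1165640938408286
```

Emit:
{"op": "step_arm", "data": {"commands": [{"travel": [-2,0,5.5],"roll": -0.03,"grip": 1},{"travel": [-4,0,11],"roll": -0.06,"grip": 1},{"travel": [-6,0,16.5],"roll": -0.09,"grip": 1},{"travel": [-8,0,22],"roll": -0.12,"grip": 1},{"travel": [-10,0,28],"roll": -0.15,"grip": 1},{"travel": [-12,0,33.5],"roll": -0.18,"grip": 1},{"travel": [-13.5,1.5,38],"roll": -0.2085,"grip": 1},{"travel": [-14.2,3.5,39.86],"roll": -0.2085,"grip": 1},{"travel": [-14.2,4.5,39.86],"roll": -0.2085,"grip": 1},{"travel": [-14.2,4.5,39.86],"roll": -0.2085,"grip": 1},{"travel": [-14.2,4.5,39.86],"roll": -0.2085,"grip": 1},{"travel": [-14.2,4.5,39.86],"roll": -0.2085,"grip": 1}]}}

```text
clock: 8.12
position: [548.2, 215.8, 68.4]
orientation: [-90.0, -0.0, -4.9]
force: [0.5, 0.7, -0.0]
grip_width: 17.9
```

Run:
```python
from h import *
c=cam('wrist'); save(c,'w6.png',220,120,200,150,4)
s=get_state();print(s['position'],s['orientation'],s['force'])
import pickle; pickle.dump(c,open('w6.pkl','wb'))
T=pose()
print(proj(c,[[549.55,246.65,34], (T@[-.4,12.6,30,1])[:3]]))
plan(547.4,216.7,50,-4.8)
```

```text
[548.10842971 215.99789543  68.41468392] [-8.99763960e+01 -3.33465243e-02 -4.87525906e+00] [-0.1601883  -0.76578962 -1.23301193]
[[313.51712683 184.1948898 ]
 [314.75277474 195.06717231]]
travel [-0.078  1.841  0.063] roll -0.0013 rows 0.2950668132973488 0.007035449701886766
```

View pics/w6.png

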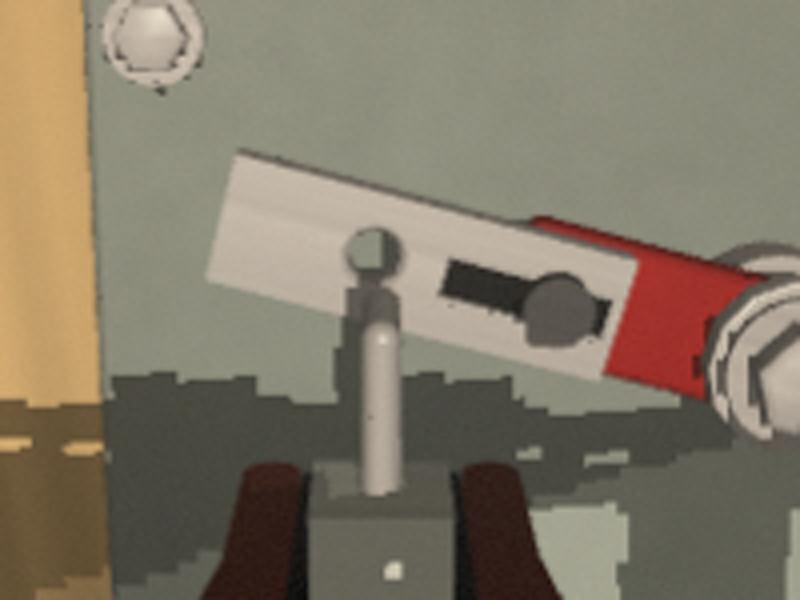

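Emit:
{"op": "step_arm", "data": {"commands": [{"travel": [-0.08,1,0.06],"roll": 0,"grip": 1},{"travel": [-0.08,1.8,0.06],"roll": 0,"grip": 1},{"travel": [-0.08,1.9,0.06],"roll": 0,"grip": 1},{"travel": [-0.08,1.9,0.06],"roll": 0,"grip": 1}]}}

```text
clock: 8.68
position: [547.2, 216.7, 49.1]
orientation: [-90.0, -0.0, -4.9]
force: [0.2, -0.0, -1.1]
grip_width: 18.0
```

Run:
```python
from h import *
c=cam('wrist'); save(c,'w7.png',250,140,130,110,6)
s=get_state();print(s['position'],s['orientation'],s['force'])
T=pose()
print(proj(c,[[549.55,246.65,34], (T@[-.4,12.6,30,1])[:3],(T@[-.4,12.6,32.5,1])[:3]]), (T@[-.4,12.6,30,1])[:3])
```

```text
[547.39752768 216.75069598  49.35072757] [-8.99773229e+01 -3.10371902e-02 -4.86722920e+00] [ 0.52990031  0.49605191 -1.40422244]
[[315.21217248 194.06274745]
 [315.2088607  195.38185426]
 [315.20959113 190.95340772]] [549.55159871 246.6808425   36.76238744]
```

View pics/w7.png

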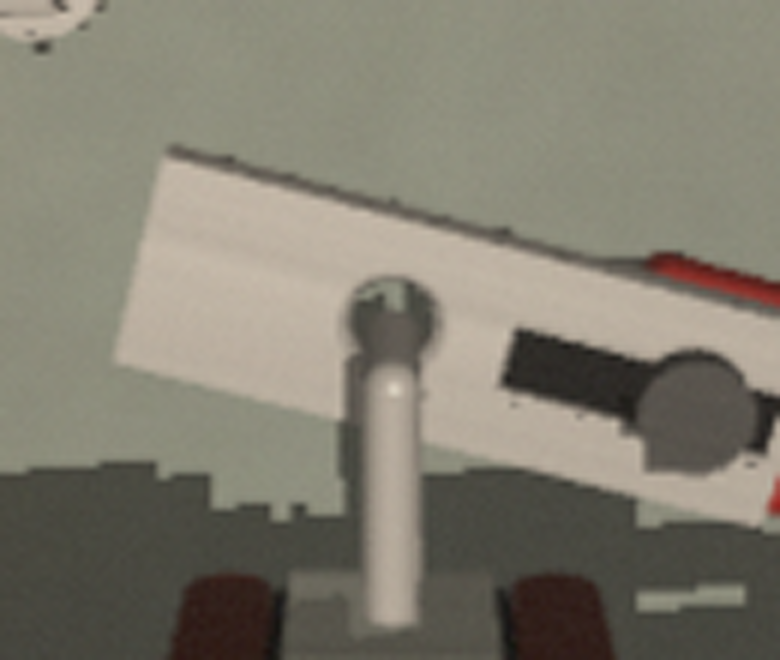

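Emit:
{"op": "step_arm", "data": {"commands": [{"travel": [0,0.1,0.03],"roll": 0,"grip": 1},{"travel": [0,0.2,0.03],"roll": 0,"grip": 1},{"travel": [0,0.3,0.03],"roll": 0,"grip": 1},{"travel": [0,0.4,0.03],"roll": 0,"grip": 1},{"travel": [0,0.4,0.03],"roll": 0,"grip": 1},{"travel": [0,0.4,0.03],"roll": 0,"grip": 1}]}}

```text
clock: 9.48
position: [547.4, 217.1, 45.3]
orientation: [-90.0, -0.0, -4.9]
force: [0.1, -0.2, -0.6]
grip_width: 17.6
```

Emit:
{"op": "step_arm", "data": {"commands": [{"travel": [0,0.1,0],"roll": 0,"grip": 1},{"travel": [0,0.2,0],"roll": 0,"grip": 1},{"travel": [0,0.3,0],"roll": 0,"grip": 1},{"travel": [0,0.4,0],"roll": 0,"grip": 1},{"travel": [0,0.4,0],"roll": 0,"grip": 1}]}}

```text
clock: 10.1
position: [547.4, 217.1, 41.2]
orientation: [-90.0, -0.0, -4.9]
force: [-0.5, -0.6, -0.6]
grip_width: 17.6
```

Emit:
{"op": "step_arm", "data": {"commands": [{"travel": [0,0.15,0],"roll": 0,"grip": 1},{"travel": [0,0.3,0],"roll": 0,"grip": 1},{"travel": [0,0.45,0],"roll": 0,"grip": 1},{"travel": [0,0.6,0],"roll": 0,"grip": 1},{"travel": [0,0.75,0],"roll": 0,"grip": 1},{"travel": [0,0.82,0],"roll": 0,"grip": 1},{"travel": [0,0.85,0],"roll": 0,"grip": 1},{"travel": [0,0.85,0],"roll": 0,"grip": 1}]}}

```text
clock: 11.1
position: [547.4, 217.1, 32.8]
orientation: [-90.0, -0.0, -4.9]
force: [0.2, -0.2, -0.2]
grip_width: 18.2
```

Run:
```python
from h import *
c=cam('wrist'); save(c,'w8.png',220,120,200,150,4)
s=get_state();print(s['position'],s['orientation'],s['force'])
```

```text
[547.38409867 217.02578766  32.73644497] [-8.99817595e+01 -2.03074317e-02 -4.86874388e+00] [ 0.10612189 -0.2777347   0.26228818]
```

View pics/w8.png

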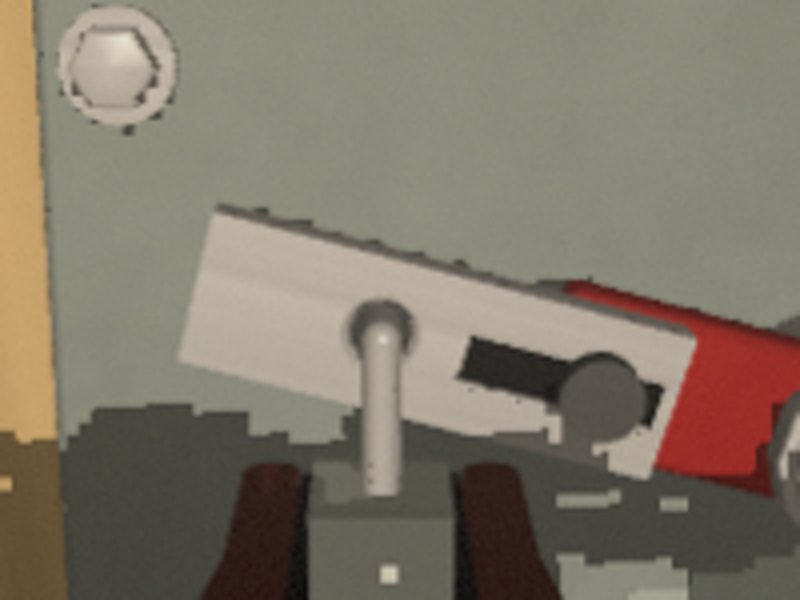

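Emit:
{"op": "step_arm", "data": {"commands": [{"travel": [0,0.08,0],"roll": 0,"grip": 1},{"travel": [0,0.12,0],"roll": 0,"grip": 1},{"travel": [0,0.12,0],"roll": 0,"grip": 1}], "newtons": 10}}

```text
clock: 11.52
position: [547.3, 217.0, 31.5]
orientation: [-90.0, -0.0, -4.9]
force: [-0.2, 0.1, -1.0]
grip_width: 18.2
```

Emit:
{"op": "step_arm", "data": {"commands": [{"travel": [0,0,0],"roll": 0,"grip": 1},{"travel": [0,0,0],"roll": 0,"grip": 1},{"travel": [0,0,0],"roll": 0,"grip": 1},{"travel": [0,0,0],"roll": 0,"grip": 1}], "newtons": 3}}

```text
clock: 12.02
position: [547.3, 217.0, 31.5]
orientation: [-90.0, -0.0, -4.9]
force: [0.1, -0.6, -1.6]
grip_width: 17.8
```

Emit:
{"op": "step_arm", "data": {"commands": [{"travel": [0,0,0],"roll": 0,"grip": 0.75},{"travel": [0,0,0],"roll": 0,"grip": 0.7},{"travel": [0,0,0],"roll": 0,"grip": 0.65},{"travel": [0,0,0],"roll": 0,"grip": 0.6},{"travel": [0,0,0],"roll": 0,"grip": 0.6}]}}

```text
clock: 12.65
position: [547.3, 217.0, 31.5]
orientation: [-90.0, -0.0, -4.9]
force: [-0.5, 0.6, 0.4]
grip_width: 35.0
```

Run:
```python
from h import *
c=cam('wrist'); save(c,'w9.png',160,100,320,240,2.5)
c=cam('top'); save(c,'t9.png',190,120,125,110,5)
s=get_state();print(s['position'],s['orientation'],s['force'])
```

```text
[547.31529945 216.98730286  31.49695519] [-8.99863267e+01 -1.31660224e-02 -4.86851633e+00] [ 0.895161    0.2697242  -0.56657233]
```

View pics/w9.png

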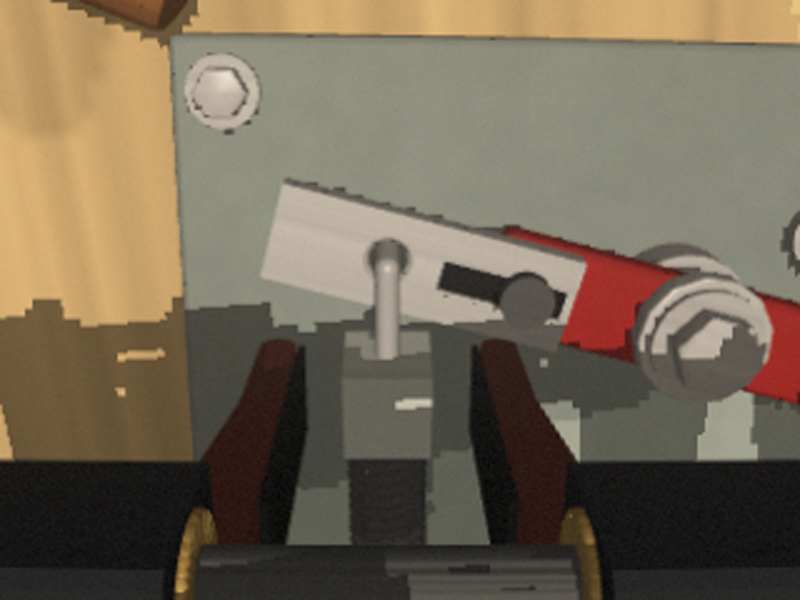

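View pics/t9.png

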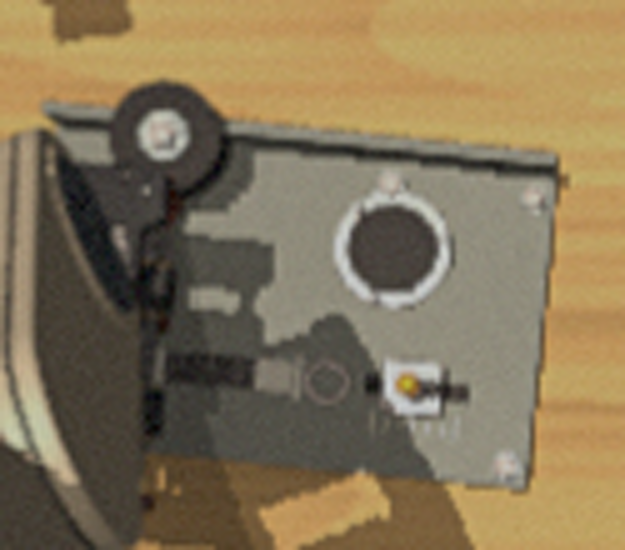

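Emit:
{"op": "step_arm", "data": {"commands": [{"travel": [0,-2,0],"roll": 0,"grip": 0.6},{"travel": [0,-5,0],"roll": 0,"grip": 0.5},{"travel": [0,-9,-2.5],"roll": 0,"grip": 0.5},{"travel": [0,-10,-6.5],"roll": 0,"grip": 0.5},{"travel": [0,-10,-6.9],"roll": 0,"grip": 0.5},{"travel": [0,-10,-6.9],"roll": 0,"grip": 0.5},{"travel": [0,-10,-6.9],"roll": 0,"grip": 0.5},{"travel": [0,-10,-6.9],"roll": 0,"grip": 0.5}]}}

```text
clock: 13.75
position: [541.3, 149.0, 131.0]
orientation: [-90.0, 0.0, -4.8]
force: [-0.5, -0.0, 0.4]
grip_width: 43.8
```

Run:
```python
from h import *
import pickle
c=cam('wrist'); save(c,'w10.png',120,40,400,300,2)
pickle.dump(c,open('w10.pkl','wb'))
s=get_state();print(s['position'],s['orientation'],s['force'])
```

```text
[541.23246732 148.85746127 130.99803653] [-8.99987768e+01  3.10710501e-02 -4.81398170e+00] [-0.38962111 -0.33685675  0.1669675 ]
```

View pics/w10.png

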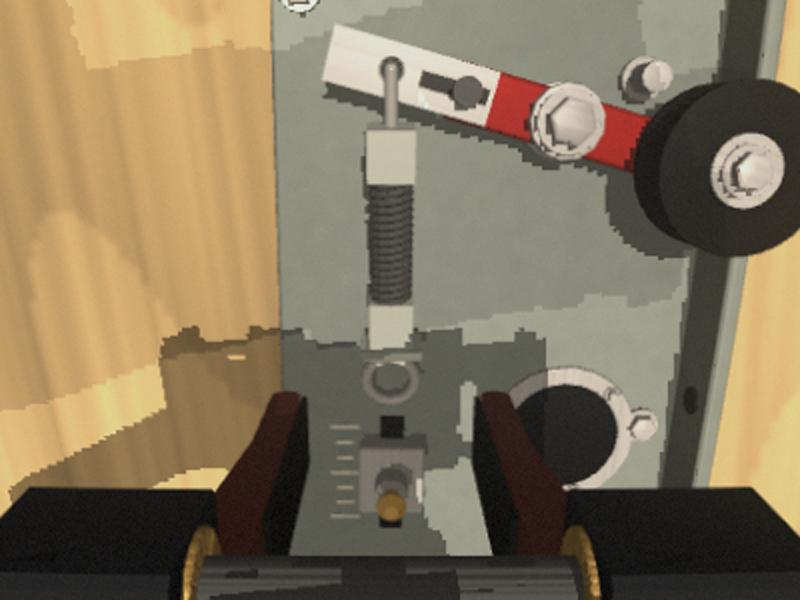

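Run:
```python
from h import *
import pickle
c=pickle.load(open('w10.pkl','rb'))
for z in (28,31,34): print(z,onz(c,315.25,203,z))
# collar line & eye
for z in (12,16,20,24): print(z,'eye',onz(c,315,230,z))
print('post',onz(c,315.5,293,43),'hole',onz(c,315.7,74,34))
```

```text
28 [540.76559295 146.5811965   28.        ]
31 [540.84586464 147.50994101  31.        ]
34 [540.92613632 148.43868551  34.        ]
12 eye [537.96815717 116.11530296  12.        ]
16 eye [538.10886001 117.71622623  16.        ]
20 eye [538.24956285 119.31714951  20.        ]
24 eye [538.39026568 120.91807279  24.        ]
post [534.59829434  70.40475909  43.        ] hole [549.55967003 247.28367906  34.        ]
```

Emit:
{"op": "step_arm", "data": {"commands": [{"travel": [0,4,-0.05],"roll": 0,"grip": 0.5},{"travel": [0,8,-0.05],"roll": 0,"grip": 0.5},{"travel": [0,10,-0.05],"roll": 0,"grip": 0.5},{"travel": [0,11,-0.05],"roll": 0,"grip": 0.5},{"travel": [0,11.4,-0.05],"roll": 0,"grip": 0.5},{"travel": [0,11.4,-0.05],"roll": 0,"grip": 0.5}]}}

```text
clock: 14.55
position: [541.8, 148.5, 17.7]
orientation: [-90.0, -0.0, -4.8]
force: [0.4, 0.1, 0.5]
grip_width: 43.9
```

Emit:
{"op": "step_arm", "data": {"commands": [{"travel": [0,0,0],"roll": 0,"grip": 0.7},{"travel": [0,0,0],"roll": 0,"grip": 0.8},{"travel": [0,0,0],"roll": 0,"grip": 1},{"travel": [0,0,0],"roll": 0,"grip": 1},{"travel": [0,0,0],"roll": 0,"grip": 1}], "newtons": 6}}

```text
clock: 15.18
position: [542.0, 148.6, 18.0]
orientation: [-90.0, -0.1, -4.8]
force: [-0.7, -1.0, 4.9]
grip_width: 18.4
```

Run:
```python
from h import *
import pickle
c=cam('wrist'); save(c,'w11.png',120,40,400,300,2)
s=get_state();print(s['position'],s['orientation'],s['force'])
```

```text
[542.01057782 148.59189004  17.97045717] [-8.99656258e+01 -6.35999470e-02 -4.81706592e+00] [-0.17482716 -0.60402016  5.60334054]
```

View pics/w11.png

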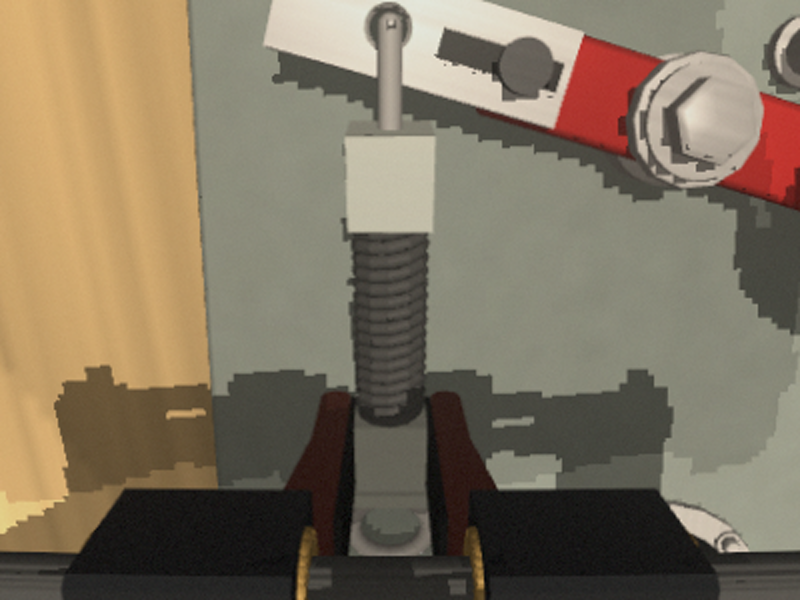

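Emit:
{"op": "step_arm", "data": {"commands": [{"travel": [0,-0.3,0],"roll": 0,"grip": 1},{"travel": [0,-0.6,0],"roll": 0,"grip": 1},{"travel": [0,-0.9,0],"roll": 0,"grip": 1},{"travel": [0,-1.2,0],"roll": 0,"grip": 1},{"travel": [0,-1.2,0],"roll": 0,"grip": 1}]}}

```text
clock: 15.85
position: [542.1, 148.6, 30.2]
orientation: [-90.0, -0.1, -4.8]
force: [0.3, 0.1, -0.6]
grip_width: 17.7
```

Run:
```python
from h import *
import pickle
c=cam('wrist'); save(c,'w12.png',120,40,400,300,2)
s=get_state();print(s['position'],s['orientation'],s['force'])
```

```text
[541.98269903 148.56681125  30.08485722] [-8.99664885e+01 -6.90293174e-02 -4.81347324e+00] [ 0.35161488 -0.84109689 -0.83654669]
```

View pics/w12.png

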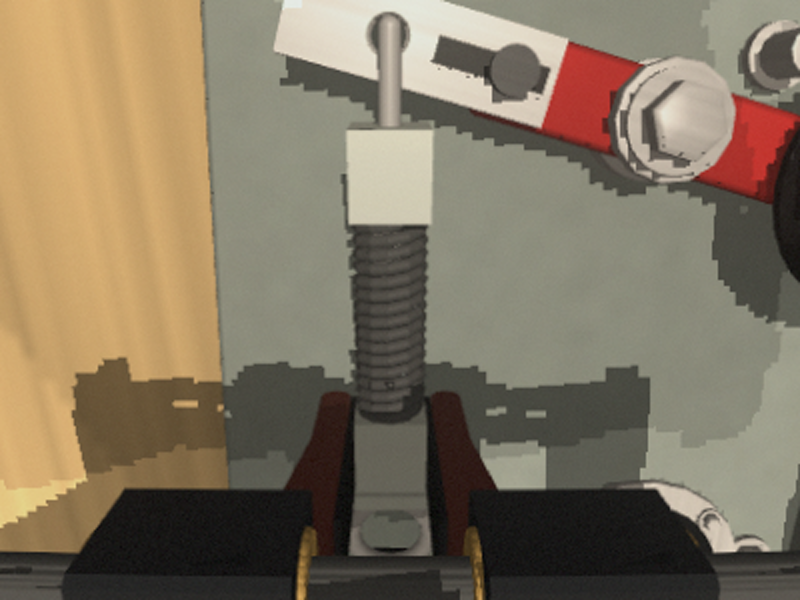

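```bash
cat >> h.py <<'E'
def tilt(c,ang,yc=-5,zc=0,st=0):
    "spring in tool frame, eye plug centre at tool y=yc z=zc, eye-down tilt ang deg; hook side +z"
    k,d=K(c);Ti=np.linalg.inv(c['tool_from_camera']);a=np.radians(ang)
    L=70+st
    loc=np.array([[-9,9,L-10],[9,9,L-10],[-9,9,L+10],[9,9,L+10],[0,0,L+30],[0,0,L+32.5],[0,-18,L+30],[0,0,-30]],float) # x, up, along-to-hook
    P=np.array([[x,yc-(u*np.cos(a)+l*np.sin(a)),zc+l*np.cos(a)-u*np.sin(a)] for x,u,l in loc])
    q=cv2.projectPoints(P,cv2.Rodrigues(Ti[:3,:3])[0],Ti[:3,3],k,d)[0][:,0]
    return P,q
E
python3 - <<'E'
from h import *
c=cam('wrist')
for a in (0,2,4,6,8,10):
    P,q=tilt(c,a); z=get_state()['position'][2]
    print(a,((q-[120,40])*2).round(0)[[0,1,2,3,5]].tolist(),'tip z',z-P[6,1])
E
```

```text
0 [[351.0, 214.0], [432.0, 214.0], [350.0, 121.0], [434.0, 121.0], [392.0, 15.0]] tip z 17.003354019396316
2 [[350.0, 217.0], [433.0, 217.0], [349.0, 122.0], [434.0, 122.0], [392.0, 12.0]] tip z 20.504268803302686
4 [[350.0, 220.0], [433.0, 220.0], [348.0, 125.0], [435.0, 125.0], [392.0, 11.0]] tip z 24.02284848913201
6 [[349.0, 224.0], [434.0, 224.0], [347.0, 128.0], [436.0, 128.0], [392.0, 10.0]] tip z 27.554806229532744
8 [[349.0, 228.0], [434.0, 228.0], [346.0, 131.0], [437.0, 131.0], [392.0, 9.0]] tip z 31.095838878054593
10 [[348.0, 232.0], [435.0, 232.0], [346.0, 135.0], [438.0, 135.0], [392.0, 9.0]] tip z 34.64163223186961
```

Emit:
{"op": "step_arm", "data": {"commands": [{"travel": [0,0,0],"roll": 0,"grip": 1},{"travel": [0,0,0],"roll": 0,"grip": 1},{"travel": [0,0,0],"roll": 0,"grip": 1},{"travel": [0,0,0],"roll": 0,"grip": 1}], "newtons": 3}}

```text
clock: 16.45
position: [542.0, 148.6, 30.0]
orientation: [-90.0, -0.1, -4.8]
force: [-0.6, -1.3, -1.1]
grip_width: 18.1
```

Run:
```python
from h import *
import pickle
c=cam('wrist'); save(c,'w13.png',120,40,400,300,2)
s=get_state();print(s['position'],s['orientation'],s['force'])
```

```text
[541.9674474  148.58666465  29.98575366] [-8.99653338e+01 -6.47143178e-02 -4.81652051e+00] [ 0.07553874 -0.23181815  0.09667117]
```

View pics/w13.png

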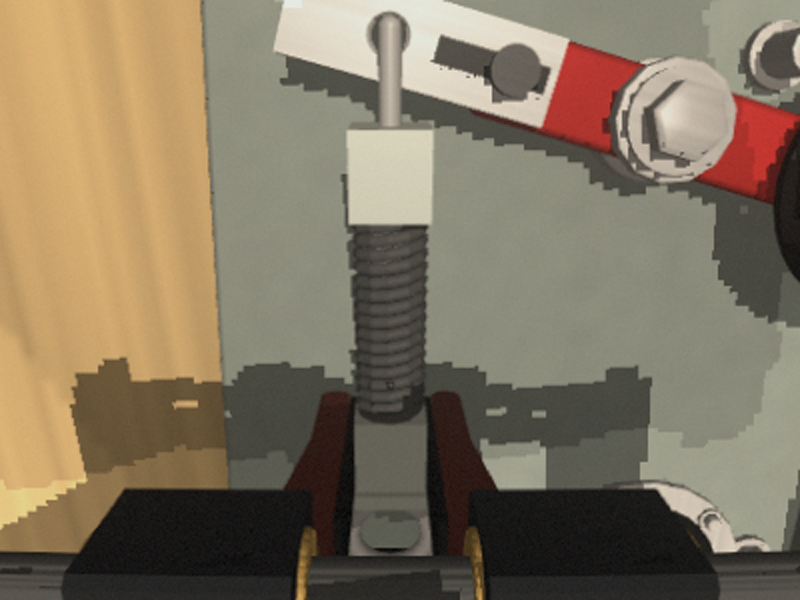

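Run:
```python
from h import *
c=cam('wrist')
u=np.array([.084,.9965])
h=np.array([549.55,246.65])
def q(xy,z): return ((proj(c,[[*xy,z]])[0]-[120,40])*2).round(1)
print('hole',q(h,34))
for z in (36.5,40,44,48): print(z,'rod end',q(h+2.5*u,z),'rod@plugface',q(h-20*u,z),'top corner front',q(h-20*u,z+9),'rear',q(h-40*u,z+9))
save(c,'w13z.png',270,40,80,120,6)
```

```text
hole [388.5  35.2]
36.5 rod end [388.5  21.6] rod@plugface [388.5 128. ] top corner front [388.4 128.5] rear [388.5 222.2]
40 rod end [388.4  19.2] rod@plugface [388.5 128.2] top corner front [388.4 128.7] rear [388.5 224.6]
44 rod end [388.4  16.4] rod@plugface [388.5 128.4] top corner front [388.4 128.9] rear [388.4 227.5]
48 rod end [388.3  13.4] rod@plugface [388.4 128.6] top corner front [388.3 129.1] rear [388.4 230.5]
```

View pics/w13z.png

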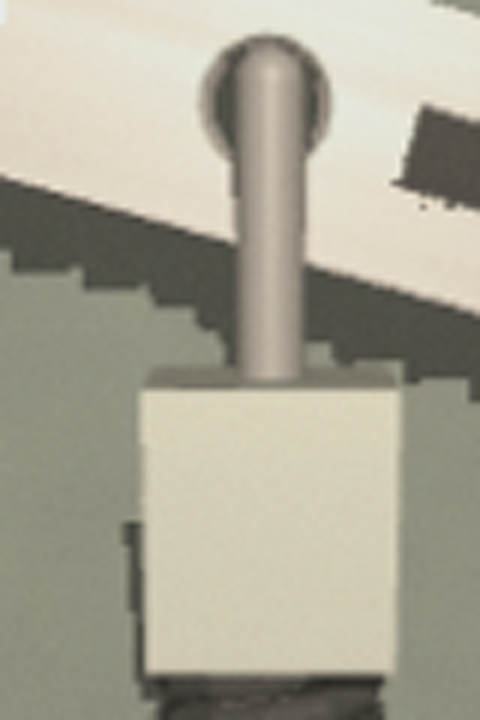

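Run:
```python
from h import *
c=cam('wrist'); Ti=np.linalg.inv(c['T'])
u=np.array([.084,.9965]); h=np.array([549.55,246.65])
for z in (36.5,40,44,48):
    print(z,[ (Ti@[*(h-l*u),z+9,1])[2].round(1) for l in (20,40)],c['f'], 18*c['f']/43.3, 18*c['f']/42)
```

```text
36.5 [np.float64(141.2), np.float64(146.9)] 333.5350493435552 138.65198356083127 142.9435925758094
40 [np.float64(137.8), np.float64(143.6)] 333.5350493435552 138.65198356083127 142.9435925758094
44 [np.float64(134.0), np.float64(139.8)] 333.5350493435552 138.65198356083127 142.9435925758094
48 [np.float64(130.2), np.float64(135.9)] 333.5350493435552 138.65198356083127 142.9435925758094
```

Emit:
{"op": "step_arm", "data": {"commands": [{"travel": [0,0,-0.15],"roll": 0,"grip": 1},{"travel": [0,0,-0.3],"roll": 0,"grip": 1},{"travel": [0,0,-0.3],"roll": 0,"grip": 1},{"travel": [0,0,-0.3],"roll": 0,"grip": 1}]}}

```text
clock: 17.1
position: [541.7, 145.6, 30.0]
orientation: [-90.0, -0.1, -4.8]
force: [0.1, 0.9, -0.9]
grip_width: 17.7
```

Run:
```python
from h import *
c=cam('wrist'); save(c,'w14z.png',270,30,100,120,5)
s=get_state();print(s['position'],s['force'])
Ti=np.linalg.inv(c['T'])
u=np.array([.084,.9965]); h=np.array([549.55,246.65])
print(((proj(c,[[*h,34]])[0]-[270,30])*5))
for z in (36.5,40,44): print(z,[ (18*c['f']/(Ti@[*(h-l*u),z+9,1])[2]).round(2)*5 for l in (20,40)])
```

```text
[541.74683113 145.60730452  30.00537233] [-0.08760358  1.08535289 -1.04543859]
[220.86516428 102.00724239]
36.5 [np.float64(213.9), np.float64(205.45000000000002)]
40 [np.float64(219.14999999999998), np.float64(210.3)]
44 [np.float64(225.45000000000002), np.float64(216.1)]
```

View pics/w14z.png

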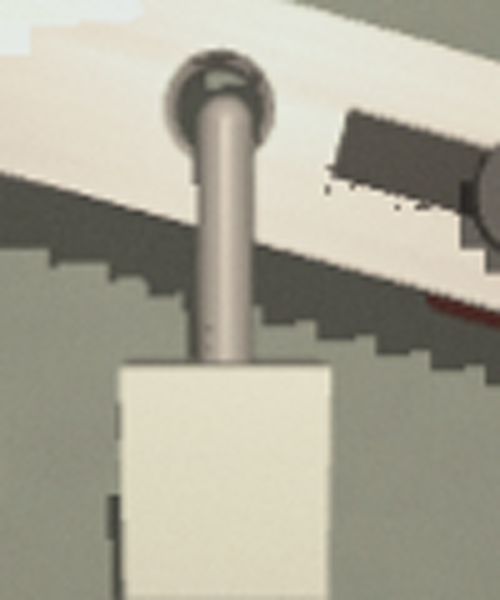

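Emit:
{"op": "step_arm", "data": {"commands": [{"travel": [0,0,-0.3],"roll": 0,"grip": 1},{"travel": [0,-0.1,-0.6],"roll": 0,"grip": 1},{"travel": [0,-0.2,-0.9],"roll": 0,"grip": 1},{"travel": [0,-0.3,-1.2],"roll": 0,"grip": 1},{"travel": [0,-0.4,-1.5],"roll": -0.01,"grip": 1},{"travel": [0,-0.5,-1.8],"roll": -0.017,"grip": 1},{"travel": [0,-0.5,-1.8],"roll": -0.017,"grip": 1},{"travel": [0,-0.5,-1.8],"roll": -0.017,"grip": 1}]}}

```text
clock: 18.15
position: [540.3, 127.7, 35.0]
orientation: [-90.0, -0.1, -3.8]
force: [0.3, 2.5, -1.2]
grip_width: 17.9
```

Run:
```python
from h import *
c=cam('wrist'); save(c,'w15.png',120,0,400,300,2)
s=get_state();print(s['position'],s['orientation'],s['force'])
```

```text
[540.27070887 127.75221634  35.00291229] [-8.99623008e+01 -7.19937753e-02 -3.84013429e+00] [-0.3511055   2.10836085 -1.50573255]
```

View pics/w15.png

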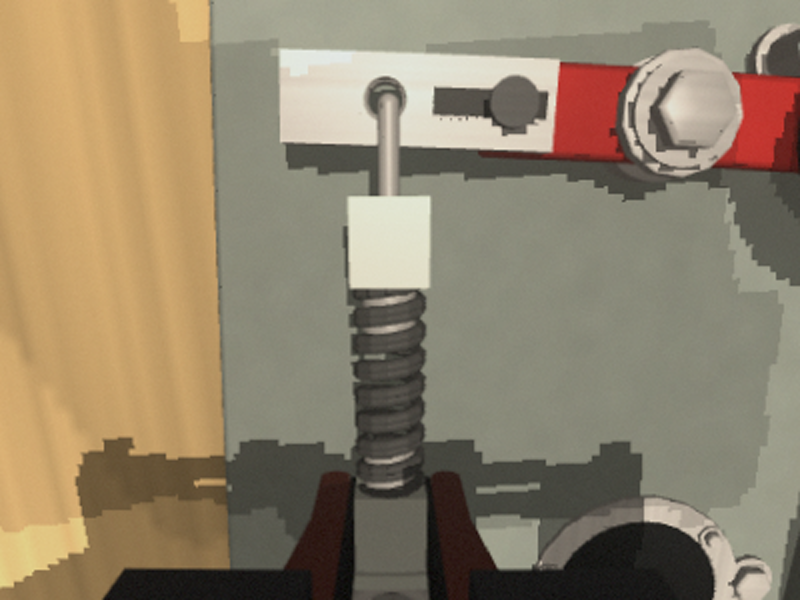

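Run:
```python
from h import *
c=cam('wrist')
h=onz(c,312.5,48.3,34); print(h)
for p in [(534.7,69.8),(534.6,70.4)]:
    v=h[:2]-p; n=np.linalg.norm(v); u=v/n; print(n,u,np.degrees(np.arctan2(-u[0],u[1])), np.array(p)+30*u)
```

```text
[545.69731284 230.55576216  34.        ]
161.13148654649328 [0.06825055 0.99766821] -3.913510856131823 [536.74751655  99.73004637]
160.53977234524046 [0.06912501 0.99760801] -3.9637320557899964 [536.6737502  100.32824018]
```

Emit:
{"op": "step_arm", "data": {"commands": [{"travel": [0,-0.3,-0.2],"roll": 0,"grip": 1},{"travel": [0,-0.6,-0.4],"roll": 0,"grip": 1},{"travel": [0,-0.9,-0.6],"roll": 0,"grip": 1},{"travel": [0,-1.1,-0.8],"roll": 0,"grip": 1},{"travel": [0,-1.1,-0.8],"roll": 0,"grip": 1}]}}

```text
clock: 18.88
position: [539.8, 119.7, 46.2]
orientation: [-90.0, -0.1, -3.9]
force: [0.9, 3.5, -2.8]
grip_width: 17.9
```

Run:
```python
from h import *
c=cam('wrist'); save(c,'w16.png',120,0,400,300,2)
c=cam('scene'); save(c,'s16.png',270,180,140,110,5)
c=cam('top'); save(c,'t16.png',190,120,125,110,5)
s=get_state();print(s['position'],s['orientation'],s['force'])
```

```text
[539.75536065 119.8312881   45.94328846] [-8.99585174e+01 -7.56182521e-02 -3.84311755e+00] [-0.37757422  3.81011663 -1.4516292 ]
```

View pics/w16.png

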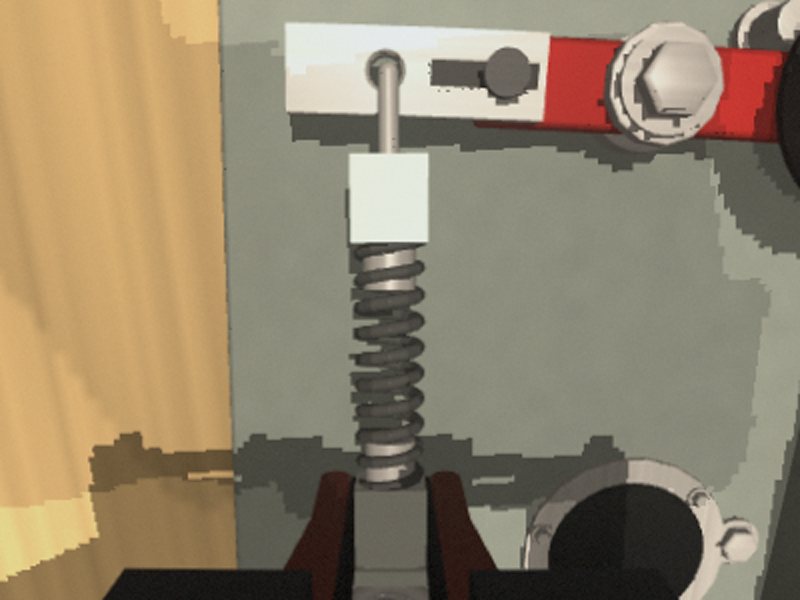

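View pics/s16.png

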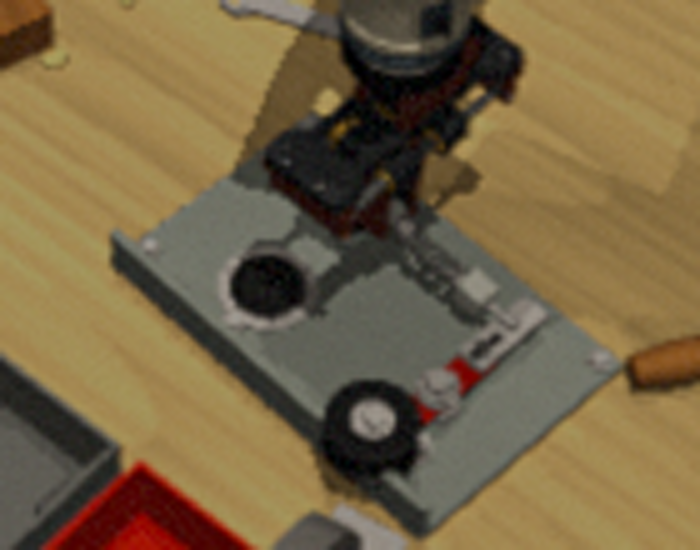

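View pics/t16.png

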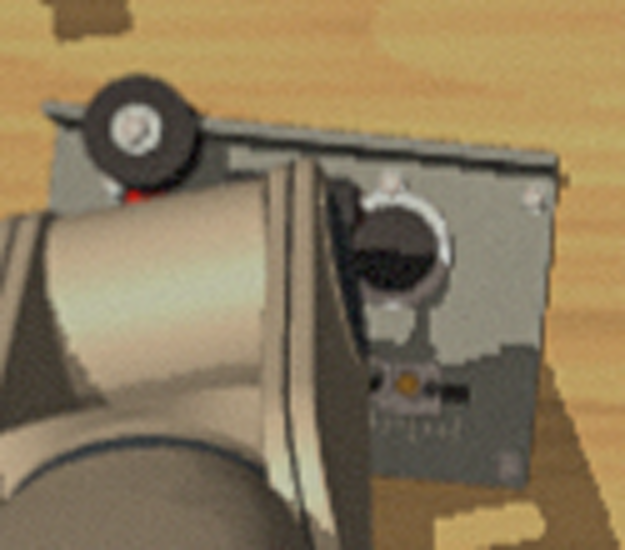

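Run:
```python
from h import *
c=cam('wrist'); save(c,'w16z.png',280,220,70,80,7)
k,d=K(c);Ti=np.linalg.inv(c['tool_from_camera'])
def pr(P): return cv2.projectPoints(np.array(P,float),cv2.Rodrigues(Ti[:3,:3])[0],Ti[:3,3],k,d)[0][:,0]
for yc in (-4,-6.5,-9):
  for a in (-5,0):
    r=np.radians(a); f=lambda x,u,l:(x,yc-(u*np.cos(r)+l*np.sin(r)),l*np.cos(r)-u*np.sin(r))
    q=pr([f(0,9,10),f(0,9,-10),f(-9,9,10),f(9,9,10)]); print(yc,a,((q-[280,220])*7).round(0).tolist())
```

```text
-4 -5 [[250.0, 188.0], [249.0, 450.0], [122.0, 188.0], [378.0, 188.0]]
-4 0 [[250.0, 203.0], [249.0, 454.0], [121.0, 203.0], [378.0, 203.0]]
-6.5 -5 [[250.0, 203.0], [249.0, 469.0], [120.0, 203.0], [380.0, 203.0]]
-6.5 0 [[250.0, 219.0], [249.0, 473.0], [119.0, 219.0], [380.0, 219.0]]
-9 -5 [[250.0, 219.0], [249.0, 488.0], [118.0, 219.0], [381.0, 219.0]]
-9 0 [[250.0, 235.0], [249.0, 492.0], [117.0, 235.0], [382.0, 235.0]]
```

View pics/w16z.png

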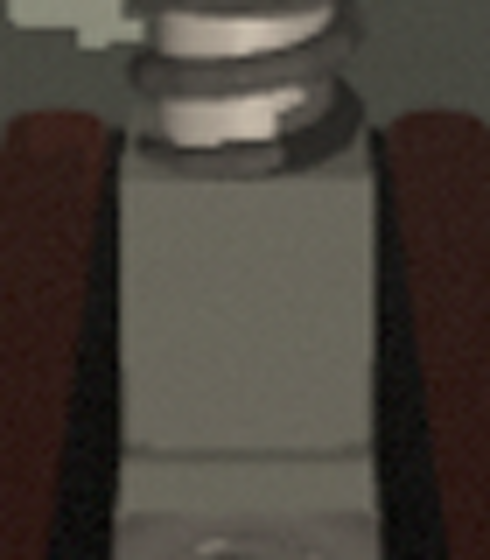

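Run:
```python
from h import *
plan(536.7,100,46,-3.9)
```

```text
travel [-0.17  -0.006 -2.   ] roll 0.0011 rows 0.3210928843853184 0.005816294451863679
```

Emit:
{"op": "step_arm", "data": {"commands": [{"travel": [-0.04,0,-0.4],"roll": 0,"grip": 1},{"travel": [-0.08,0,-0.8],"roll": 0,"grip": 1},{"travel": [-0.12,0,-1.2],"roll": 0,"grip": 1},{"travel": [-0.16,0,-1.6],"roll": 0,"grip": 1},{"travel": [-0.17,0,-1.9],"roll": 0,"grip": 1},{"travel": [-0.17,0,-2.0],"roll": 0,"grip": 1},{"travel": [-0.17,0,-2.0],"roll": 0,"grip": 1}]}}

```text
clock: 19.95
position: [537.1, 100.0, 46.1]
orientation: [-89.9, -0.1, -3.9]
force: [0.8, 6.4, -1.2]
grip_width: 17.9
```

Run:
```python
from h import *
c=cam('wrist'); save(c,'w17.png',120,0,400,300,2);save(c,'w17z.png',280,220,70,80,7)
s=get_state();print(s['position'],s['orientation'],s['force'])
h=onz(c,312.5,48.3,34);
```

```text
[537.16987682 100.09879334  46.09111987] [-89.91854861  -0.12819335  -3.88068053] [ 1.2596341   6.49498421 -1.25754436]
```

View pics/w17.png

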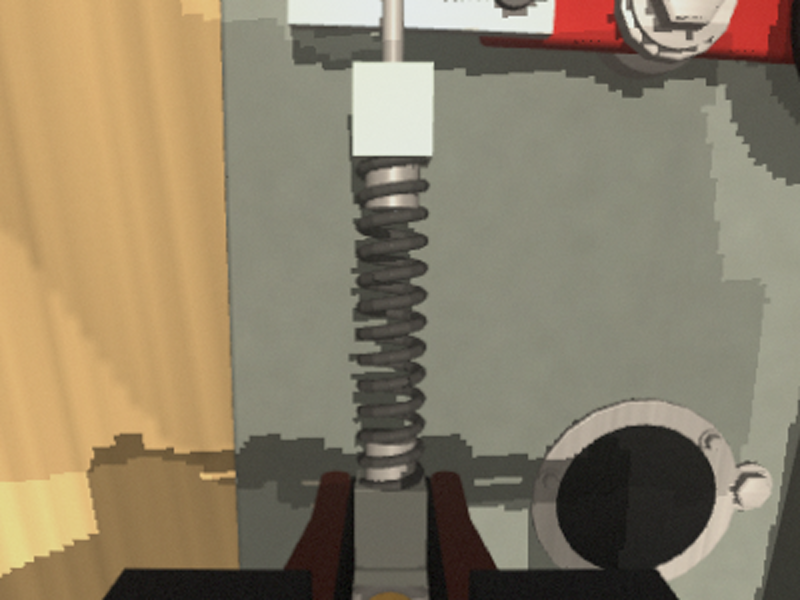

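View pics/w17z.png

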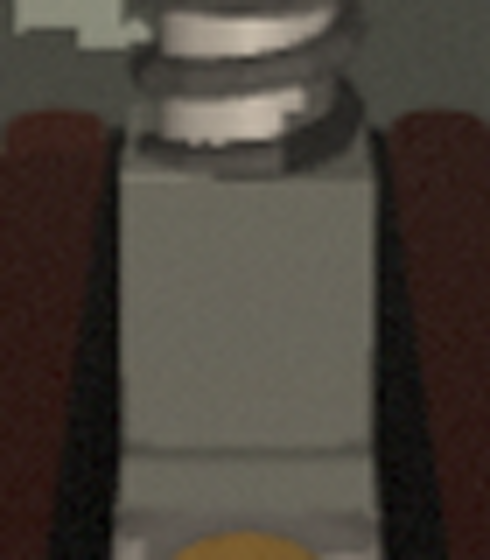

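Run:
```python
from h import *
c=cam('wrist')
t=np.linspace(0,2*np.pi,60)
T=pose(); print('eye est',(T@[0,-4-30*np.sin(np.radians(6)),-30.1,1])[:3])
for p in [(534.7,69.8),(534.6,70.4)]:
  for r,z in ((6.5,42.5),(6.5,44.5),(0.5,47.2)):
    q=proj(c,[[p[0]+r*np.cos(a),p[1]+r*np.sin(a),z] for a in t]); i=q[:,1].argmin(); print(p,r,z,q[i],((q[i]-[280,220])*7).round())
# collar top edge and eye ring rows in tool frame
k,d=K(c);Ti=np.linalg.inv(c['tool_from_camera']);r=np.radians(-6)
f=lambda x,u,l:(x,-4-(u*np.cos(r)+l*np.sin(r)),l*np.cos(r)-u*np.sin(r))
P=[f(0,0,-30+8.5),f(0,0,-30+13.5),f(0,0,-30),f(0,2.5,-19)]
q=cv2.projectPoints(np.array(P,float),cv2.Rodrigues(Ti[:3,:3])[0],Ti[:3,3],k,d)[0][:,0]; print(((q-[280,220])*7).round())
```

```text
eye est [535.10880664  70.0784561   53.19159524]
(534.7, 69.8) 6.5 42.5 [314.99197502 290.93784279] [245. 497.]
(534.7, 69.8) 6.5 44.5 [314.99618878 292.87105234] [245. 510.]
(534.7, 69.8) 0.5 47.2 [314.87210563 304.80610437] [244. 594.]
(534.6, 70.4) 6.5 42.5 [314.74494904 290.02997978] [243. 490.]
(534.6, 70.4) 6.5 44.5 [314.7466801  291.95615241] [243. 504.]
(534.6, 70.4) 0.5 47.2 [314.62162342 303.9012838 ] [242. 587.]
[[249. 538.]
 [249. 477.]
 [249. 638.]
 [249. 523.]]
```

Emit:
{"op": "step_arm", "data": {"commands": [{"travel": [-0.03,0.1,0],"roll": 0,"grip": 1},{"travel": [-0.03,0.2,0],"roll": 0,"grip": 1},{"travel": [-0.03,0.3,0],"roll": 0,"grip": 1},{"travel": [-0.03,0.4,0],"roll": 0,"grip": 1},{"travel": [-0.03,0.4,0],"roll": 0,"grip": 1}]}}

```text
clock: 20.68
position: [537.3, 100.3, 42.2]
orientation: [-89.9, -0.2, -3.9]
force: [0.5, 5.9, -1.3]
grip_width: 17.9
```

Run:
```python
from h import *
c=cam('wrist'); save(c,'w18z.png',280,220,70,90,7)
s=get_state();print(s['position'],s['orientation'],s['force'])
```

```text
[537.28245589 100.25932354  42.23476263] [-89.88340284  -0.17739359  -3.90823867] [ 1.02171939  6.68547495 -1.11952259]
```

View pics/w18z.png

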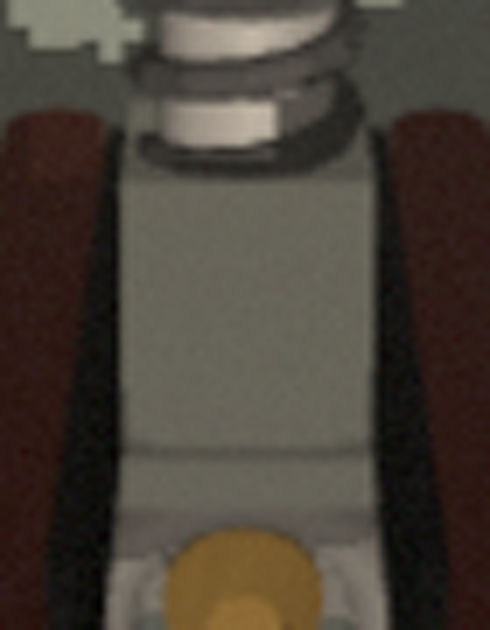

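Run:
```python
from h import *
c=cam('wrist'); save(c,'w18y.png',290,285,50,50,14)
t=np.linspace(0,2*np.pi,60)
for p in [(534.7,69.8),(534.6,70.4)]:
  for r,z in ((6.5,42.5),(6.5,44.5),(0.5,47.2)):
    q=proj(c,[[p[0]+r*np.cos(a),p[1]+r*np.sin(a),z] for a in t]); i=q[:,1].argmin(); print(p,r,z,((q[i]-[280,220])*7).round(), ((q[:,0].min()-280)*7).round(),((q[:,0].max()-280)*7).round())
```

```text
(534.7, 69.8) 6.5 42.5 [244. 525.] 162.0 323.0
(534.7, 69.8) 6.5 44.5 [244. 539.] 162.0 324.0
(534.7, 69.8) 0.5 47.2 [243. 624.] 237.0 249.0
(534.6, 70.4) 6.5 42.5 [242. 518.] 161.0 322.0
(534.6, 70.4) 6.5 44.5 [242. 532.] 160.0 323.0
(534.6, 70.4) 0.5 47.2 [241. 618.] 235.0 248.0
```

View pics/w18y.png

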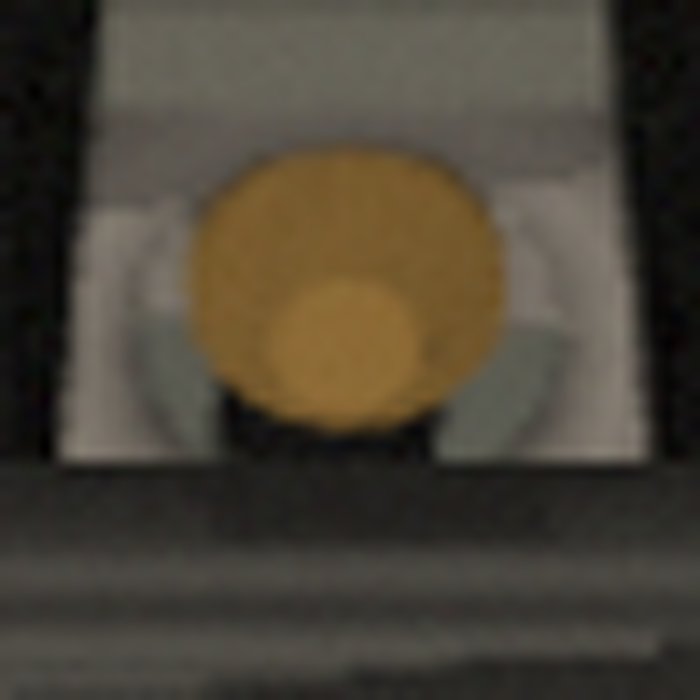

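Emit:
{"op": "step_arm", "data": {"commands": [{"travel": [-0.01,0,-0.1],"roll": 0,"grip": 1},{"travel": [-0.01,0.1,-0.1],"roll": 0,"grip": 1},{"travel": [-0.01,0.2,-0.1],"roll": 0,"grip": 1},{"travel": [-0.01,0.3,-0.1],"roll": 0,"grip": 1},{"travel": [-0.01,0.3,-0.1],"roll": 0,"grip": 1}]}}

```text
clock: 21.4
position: [537.5, 99.4, 39.4]
orientation: [-89.8, -0.2, -3.9]
force: [0.1, 6.1, -0.6]
grip_width: 18.0
```

Run:
```python
from h import *
c=cam('wrist'); save(c,'w19y.png',280,225,70,90,8)
s=get_state();print(s['position'],s['orientation'],s['force'])
```

```text
[537.52576281  99.4103798   39.39582882] [-89.8488103   -0.22333383  -3.93477475] [ 0.14107125  6.7803483  -1.7109988 ]
```

View pics/w19y.png

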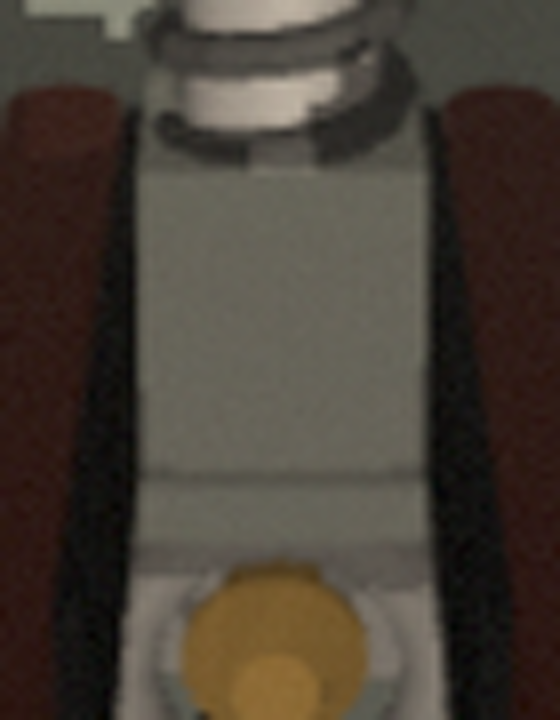

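Emit:
{"op": "step_arm", "data": {"commands": [{"travel": [-0.02,0.1,0],"roll": 0,"grip": 1},{"travel": [-0.02,0.2,0],"roll": 0,"grip": 1},{"travel": [-0.02,0.3,0],"roll": 0,"grip": 1},{"travel": [-0.02,0.3,0],"roll": 0,"grip": 1}]}}

```text
clock: 21.95
position: [537.6, 99.5, 36.5]
orientation: [-89.8, -0.3, -4.0]
force: [0.7, 6.8, -2.2]
grip_width: 17.9
```

Run:
```python
from h import *
c=cam('wrist'); save(c,'w20y.png',280,225,70,90,8)
s=get_state();print(s['position'],s['orientation'],s['force'])
```

```text
[537.59929523  99.51489051  36.52358846] [-89.81916838  -0.25451579  -3.95720112] [ 0.24436311  5.78068778 -0.52836379]
```

View pics/w20y.png

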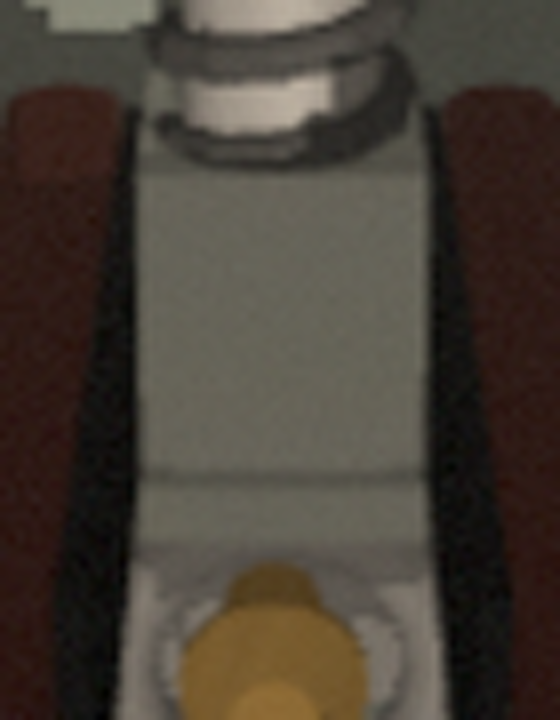

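Emit:
{"op": "step_arm", "data": {"commands": [{"travel": [-0.02,0.1,0],"roll": 0,"grip": 1},{"travel": [-0.02,0.2,0],"roll": 0,"grip": 1},{"travel": [-0.02,0.3,0],"roll": 0,"grip": 1},{"travel": [-0.02,0.4,0],"roll": 0,"grip": 1},{"travel": [-0.02,0.4,0],"roll": 0,"grip": 1}]}}

```text
clock: 22.62
position: [537.7, 99.7, 32.7]
orientation: [-89.8, -0.3, -4.0]
force: [0.5, 5.7, 0.1]
grip_width: 18.0
```

Run:
```python
from h import *
c=cam('wrist'); save(c,'w21y.png',280,225,70,90,8);save(c,'w21.png',120,0,400,300,2)
s=get_state();print(s['position'],s['orientation'],s['force'])
```

```text
[537.68264152  99.67528734  32.68988887] [-89.78977593  -0.28740826  -3.9723876 ] [0.36830505 6.62064792 0.6818566 ]
```

View pics/w21y.png

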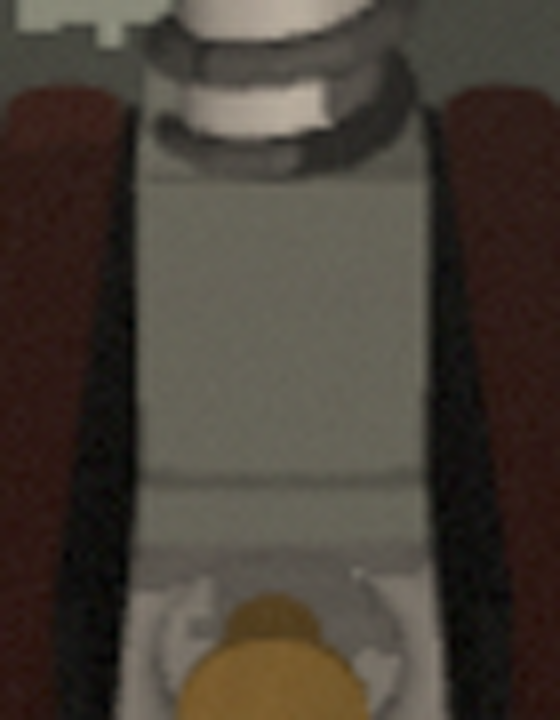

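View pics/w21.png

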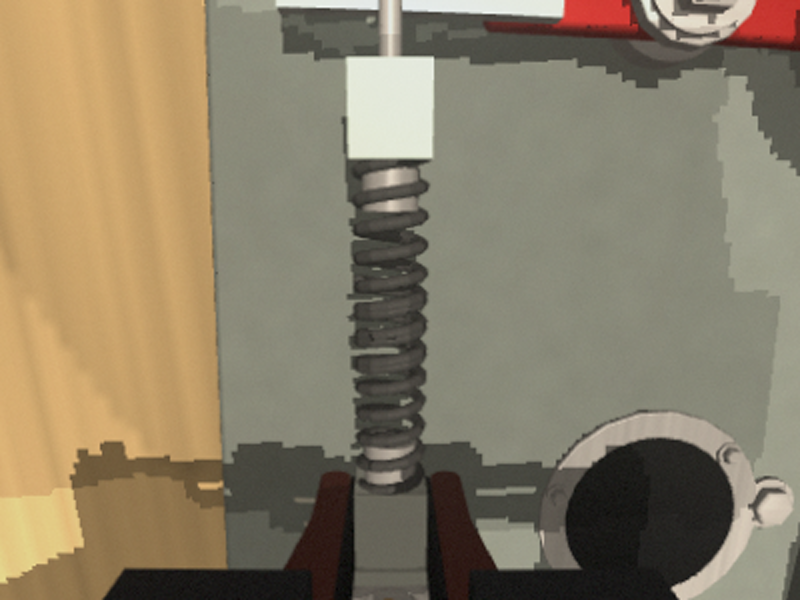

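Emit:
{"op": "step_arm", "data": {"commands": [{"travel": [-0.02,0.1,0],"roll": 0,"grip": 1},{"travel": [-0.02,0.2,0],"roll": 0,"grip": 1},{"travel": [-0.02,0.3,0],"roll": 0,"grip": 1},{"travel": [-0.02,0.3,0.1],"roll": 0,"grip": 1},{"travel": [-0.02,0.3,0.2],"roll": 0,"grip": 1},{"travel": [-0.02,0.3,0.3],"roll": 0,"grip": 1},{"travel": [-0.02,0.3,0.4],"roll": 0,"grip": 1},{"travel": [-0.02,0.3,0.5],"roll": 0,"grip": 1},{"travel": [-0.02,0.3,0.5],"roll": 0,"grip": 1}]}}

```text
clock: 23.8
position: [537.8, 104.6, 29.7]
orientation: [-89.8, -0.3, -4.0]
force: [1.3, -5.6, -0.7]
grip_width: 17.6
```

Run:
```python
from h import *
c=cam('wrist'); save(c,'w22y.png',280,225,70,90,8)
s=get_state();print(s['position'],s['orientation'],s['force'])
```

```text
[537.81915897 104.62045376  29.66580962] [-89.79753949  -0.2843469   -3.96616914] [-0.18146661 -4.98440011 -0.63671106]
```

View pics/w22y.png

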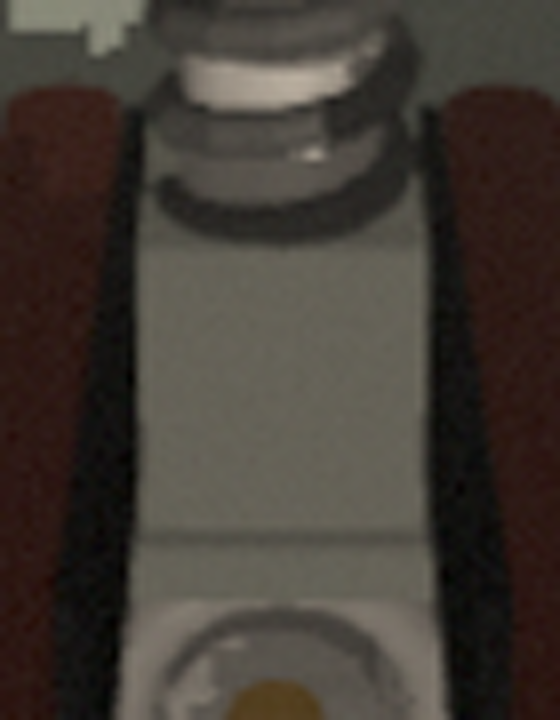

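Emit:
{"op": "step_arm", "data": {"commands": [{"travel": [0,0,-0.1],"roll": 0,"grip": 0.9},{"travel": [0,0,-0.1],"roll": 0,"grip": 0.75},{"travel": [0,0,-0.1],"roll": 0,"grip": 0.65},{"travel": [0,0,-0.1],"roll": 0,"grip": 0.6},{"travel": [0,0,-0.1],"roll": 0,"grip": 0.55},{"travel": [0,0,-0.1],"roll": 0,"grip": 0.55}]}}

```text
clock: 24.6
position: [537.8, 103.6, 29.7]
orientation: [-89.8, -0.3, -4.0]
force: [0.8, 2.0, 0.0]
grip_width: 39.6
```

Emit:
{"op": "step_arm", "data": {"commands": [{"travel": [0,-2,0],"roll": 0,"grip": 0.55},{"travel": [0,-5,0],"roll": 0,"grip": 0.5},{"travel": [0,-9,0],"roll": 0,"grip": 0.5},{"travel": [0,-13,0],"roll": 0,"grip": 0.5},{"travel": [0,-16,-1],"roll": 0,"grip": 0.5},{"travel": [0,-18,-1],"roll": 0,"grip": 0.5},{"travel": [0,-18,-1],"roll": 0,"grip": 0.5},{"travel": [0,-18,-1],"roll": 0,"grip": 0.5}]}}

```text
clock: 25.6
position: [535.5, 93.0, 208.8]
orientation: [-89.8, -0.2, -4.0]
force: [-1.0, 0.6, -0.2]
grip_width: 44.0
```

Run:
```python
from h import *
c=cam('wrist'); save(c,'w23.png',120,0,400,300,2); save(c,'w23z.png',270,160,100,75,8)
import pickle; pickle.dump(c,open('w23.pkl','wb'))
s=get_state();print(s['position'],s['orientation'],s['force'])
```

```text
[535.37704152  93.03867398 208.4690728 ] [-89.81958825  -0.17821663  -3.96176479] [ 0.85225949  0.43569019 -0.8905668 ]
```

View pics/w23.png

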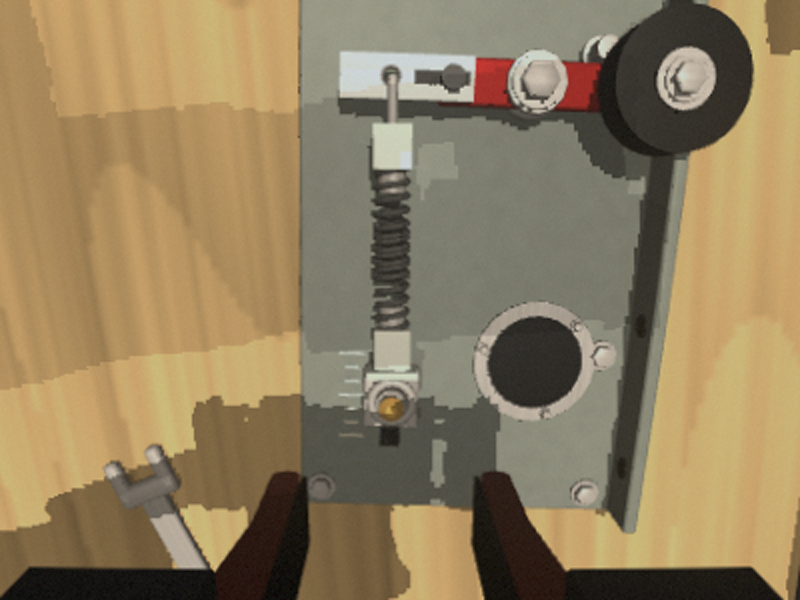

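View pics/w23z.png

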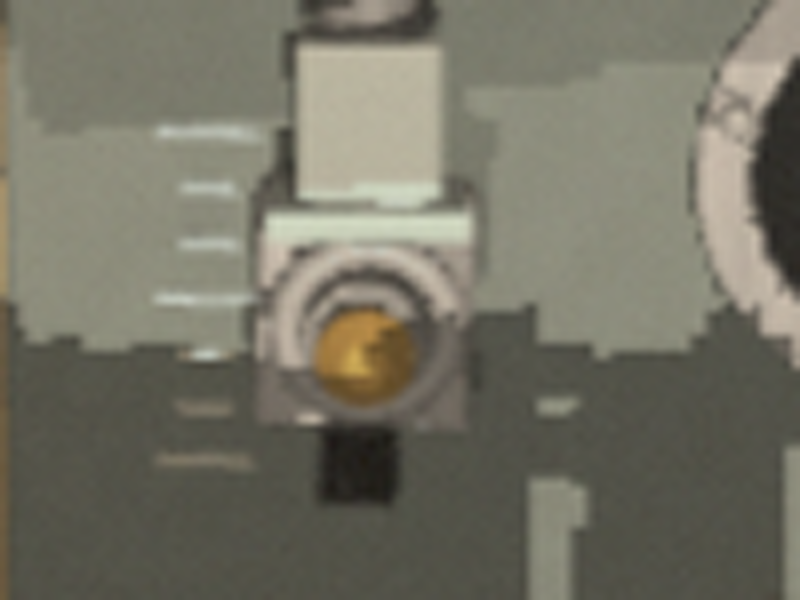

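Run:
```python
from h import *
import pickle
c=pickle.load(open('w23.pkl','rb'))
hole=onz(c,315.7,36.5,34)
post=onz(c,270+365/8,160+358/8,43); print('hole',hole,'post',post)
for z in (43,45.5,48): 
    pl=onz(c,270+370/8,160+121/8,z); u=(pl-hole)[:2];u/=np.linalg.norm(u); e=pl[:2]+30*u; print(z,pl,'eye',e,'hole-plug',np.linalg.norm((pl-hole)[:2]),'d',np.linalg.norm(e-post[:2]))
# plug widths
print('px width 18mm at z45.5', 18*c['f']/(np.linalg.inv(c['T'])@[*pl[:2],45.5,1])[2]*8)
a=onz(c,120+345/2,75/2-.0,34);b=onz(c,120+470/2,80/2,34);print('tab dir',np.degrees(np.arctan2(*(b-a)[[1,0]])))
pa=onz(c,120+320/2,487/2,14);pb=onz(c,120+585/2,493/2,14);print('screws dir',np.degrees(np.arctan2(*(pb-pa)[[1,0]])))
t=cam('top'); save(t,'t23.png',190,120,125,110,5)
s=cam('scene'); save(s,'s23.png',270,180,140,110,5)
```

```text
hole [545.89787604 230.8561035   34.        ] post [534.69434095  69.77317706  43.        ]
43 [537.4628736  100.85708897  43.        ] eye [535.5204045   70.92004146] hole-plug 130.27238020418685 d 1.4133927010490304
45.5 [537.48408628 101.40181032  45.5       ] eye [535.53836289  71.46497414] hole-plug 129.7274291817699 d 1.8906481339180243
48 [537.50529896 101.94653166  48.        ] eye [535.55629385  72.00990895] hole-plug 129.18247970523754 d 2.397067445492261
px width 18mm at z45.5 144.4563976124855
tab dir -6.01207990261019
screws dir -5.5355412177550445
```

View pics/t23.png

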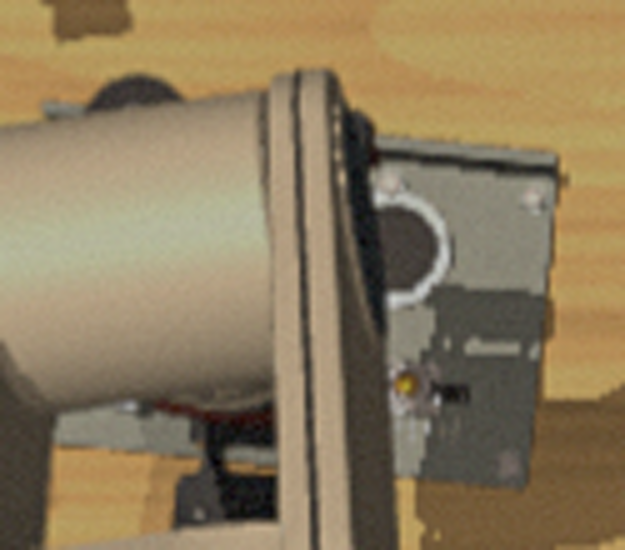

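View pics/s23.png

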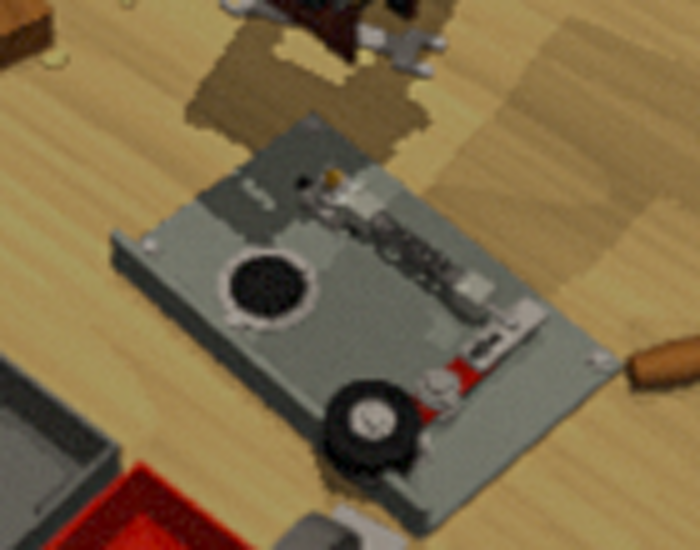

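Run:
```python
from h import *
plan(533,10,120,-4)
```

```text
travel [ 0.305  8.818 -8.329] roll 0.0007 rows 1.9413589484876255 0.0037015911893302634
```

Emit:
{"op": "step_arm", "data": {"commands": [{"travel": [0.3,2,-4],"roll": 0,"grip": 0.5},{"travel": [0.3,5,-8],"roll": 0,"grip": 0.5},{"travel": [0.3,8.8,-8.3],"roll": 0,"grip": 0.5},{"travel": [0.3,8.8,-8.3],"roll": 0,"grip": 0.5},{"travel": [0.3,8.8,-8.3],"roll": 0,"grip": 0.5},{"travel": [0.3,8.8,-8.3],"roll": 0,"grip": 0.5}]}}

```text
clock: 26.5
position: [534.0, 10.8, 121.5]
orientation: [-89.8, -0.3, -3.9]
force: [-0.1, 0.2, 0.7]
grip_width: 43.8
```

Run:
```python
from h import *
import pickle
c=cam('wrist'); q=proj(c,[[534.7,69.8,43]])[0]; print(q)
x,y=int(q[0])-40,max(0,int(q[1])-45)
save(c,'w24z.png',x,y,80,70,9); print(x,y)
pickle.dump(c,open('w24.pkl','wb'))
```

```text
[310.27646373 131.26364407]
270 86
```

View pics/w24z.png

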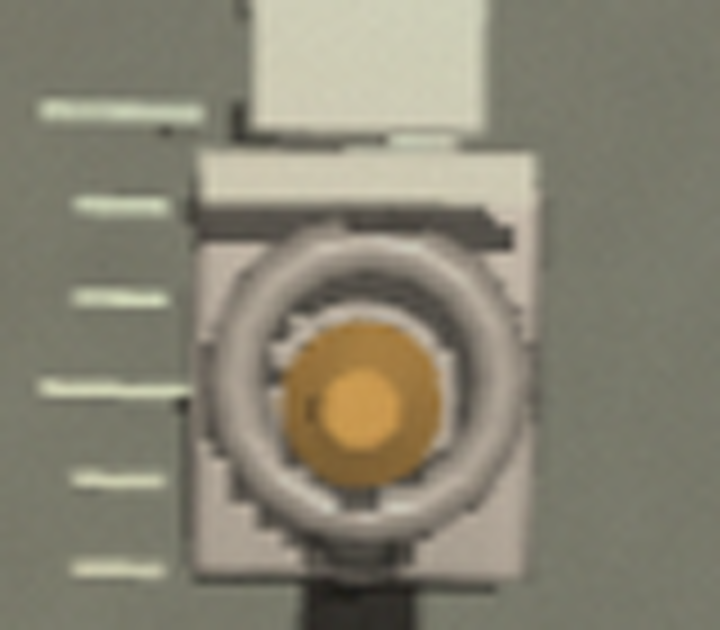

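Run:
```python
from h import *
import pickle
c=pickle.load(open('w24.pkl','rb'))
print(c['T'][:3,3])
p=onz(c,270+362/9,86+405/9,43.5)
for z in (34,36.5,39,42): 
    e=onz(c,270+371/9,86+385/9,z); print(z,e,p,np.linalg.norm((e-p)[:2]), 27*c['f']/(np.linalg.inv(c['T'])@[*e,1])[2]*9)
print(13*c['f']/(np.linalg.inv(c['T'])@[*p,1])[2]*9)
plan(539,140,121,-4)
```

```text
[538.44130825  90.23749912 284.20492128]
34 [535.38650093  70.79561417  34.        ] [534.68260023  70.02961922  43.5       ] 1.0403001811051333 330.3206977254263
36.5 [535.41702399  70.98987379  36.5       ] [534.68260023  70.02961922  43.5       ] 1.208911532268499 333.65451015052037
39 [535.44754704  71.18413341  39.        ] [534.68260023  70.02961922  43.5       ] 1.3849356052696806 337.0563027043925
42 [535.48417471  71.41724495  42.        ] [534.68260023  70.02961922  43.5       ] 1.602506411797803 341.2311514348712
165.01118410202434
travel [-0.377  0.091 12.925] roll 0.0015 rows 2.0689742117821215 0.008242816029656397
```

Emit:
{"op": "step_arm", "data": {"commands": [{"travel": [-0.1,0,5],"roll": 0,"grip": 0.5},{"travel": [-0.3,0,10],"roll": 0,"grip": 0.5},{"travel": [-0.4,0,13],"roll": 0,"grip": 0.5},{"travel": [-0.4,0,13],"roll": 0,"grip": 0.5},{"travel": [-0.4,0,13],"roll": 0,"grip": 0.5},{"travel": [-0.4,0,13],"roll": 0,"grip": 0.5}]}}

```text
clock: 27.3
position: [538.9, 139.8, 122.2]
orientation: [-89.8, -0.3, -4.0]
force: [-0.7, 0.1, -1.1]
grip_width: 43.7
```

Run:
```python
from h import *
import pickle
c=cam('wrist'); q=proj(c,[[534.7,69.8,43]])[0]; print(q)
save(c,'w25.png',120,0,400,300,2)
x,y=int(q[0])-40,int(q[1])-50
save(c,'w25z.png',x,y,80,66,9); print(x,y)
pickle.dump(c,open('w25.pkl','wb'))
```

```text
[315.80763575 290.1763053 ]
275 240
```

View pics/w25z.png

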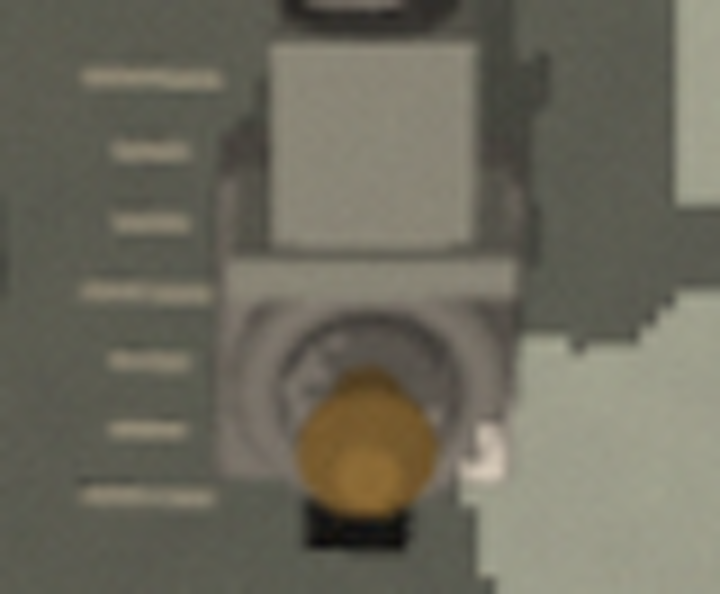

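View pics/w25.png

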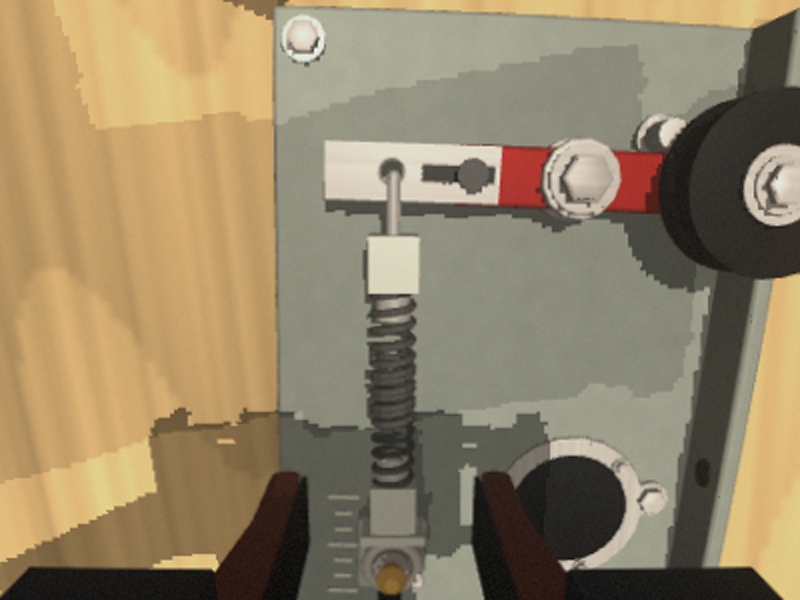

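Run:
```python
from h import *
import pickle
A=pickle.load(open('w24.pkl','rb'));B=pickle.load(open('w25.pkl','rb'))
def tri(a,b):
    o1,d1=ray(A,270+a[0]/9,86+a[1]/9);o2,d2=ray(B,275+b[0]/9,240+b[1]/9)
    M=np.stack([d1,-d2],1);t=np.linalg.lstsq(M,o2-o1,rcond=None)[0]
    p,q=o1+t[0]*d1,o2+t[1]*d2; return ((p+q)/2).round(1),np.linalg.norm(p-q).round(2)
print('plug rear edge',tri((368,131),(374,248)))
print('collar eye-side edge',tri((366,207),(371,300)))
print('post cone flat',tri((361,408),(370,475)))
print('head rim left',tri((284,405),(298,445)))
print('inner ring top',tri((370,272),(372,315)))
print('inner ring top',tri((370,286),(372,315)))
print('mark',tri((115,388),(145,293)))
```

```text
plug rear edge (array([536.7,  90.8,  43.5]), np.float64(0.1))
collar eye-side edge (array([536.1,  85.1,  42.6]), np.float64(0.02))
post cone flat (array([534.8,  70.1,  47.5]), np.float64(0.29))
head rim left (array([528.4,  70.3,  42. ]), np.float64(0.13))
inner ring top (array([535.9,  79.9,  36. ]), np.float64(0.09))
inner ring top (array([535.8,  78.7,  33.8]), np.float64(0.05))
mark (array([512.3,  70.4,  11.5]), np.float64(0.02))
```

Run:
```python
from h import *
c=cam('wrist'); import pickle; b=pickle.load(open('w25.pkl','rb'))
print(np.abs(c['img'][:300].astype(int)-b['img'][:300]).mean(), get_state()['clock'],get_state()['force'])
print(close_job())
```

```text
1.501484375 27.4 [-0.46255272 -0.31834199  0.22150959]
the job is handed in; nothing more can be done
None
```

The spring is fitted and the job was handed in at about 27 s of the 72 s allowed; the hand-in reports no verdict.

- **What I did:** I gripped the spring by its hook-end plug and lowered the hook through the tab hole until the rod lay on the tab. I felt no contact force in the hole. Then I re-gripped the eye-end plug lightly at 3 N and drew the spring out, which pulled the lever to its stop. I set the eye over the post head and let go. At most the spring was stretched about 31 mm, with a pull of about 6.5 N.
- **Last checks:**
    - The pictures show the hook in the hole and the eye round the post below its head, about 35–36 mm above the bench (groove middle is 36.5 mm).
    - The lever lies within about 0.5° of the unit's edge direction, as measured from the pictures.
    - The view was unchanged just before hand-in, and the gripper was clear of the unit.
- **Disagreed:**
    - The eye centre measured about 1–2 mm from the post axis, where I expected about 5 mm with the ring against the stem. I did not find the cause, but it is within the 7.5 mm allowed.
    - The eye-end plug measured about 2 mm lower than a level spring would put it, roughly the calibration error.
- **Not re-measured:** I did not check the bystanders' positions at the end. The force readings showed no contact with any of them.

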